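Load the cuff-link carrier and shut the polishing machine

ROBOT

A 6-joint arm with a two-finger parallel gripper is mounted at the origin on the work surface. World frame = base frame: x ahead of the robot, y to its left, z up, the work surface at z = 0. Lengths are in mm, angles in rad, forces in N, time in s.
With the tool pointing down it reaches from about 350 to 875 mm from the base axis. Payload 4.2 kg.
Tool frame: the origin (TCP) lies between the finger pads; the fingertips stand 17 mm ahead of it and the grasp point (between the pads) lies 2 mm behind it (nose_length is the distance from the TCP to the fingertips, in mm); z points along the fingers, y is the direction in which the jaws open and shut (so a half turn about z gives the same grasp; the last joint's range is limited). The gripper opens to 85 mm and grips with 20 to 120 N. Pads are 22 mm wide; open, the fingers measure 114 mm over their backs; the gripper's body (76 mm by 85 mm) begins 54 mm behind the grasp point. The pads swing forward as they close: fully open they stand 13 mm farther back than shut.
Start: joints at [-0.949, 0.385, 0.008, 0, -1.194, -0.259], TCP at [221.822, -584.289, 248.312] pointing down, gripper open.
Joint ranges: [-3.14, 3.14], [-1.21, 2.06], [-1.07, 1.41], [-3.16, 2.05], [-2.99, -0.16], [-3.1, 3.1]. Speed limits (rad/s): [2.79, 2.79, 3.14, 3.14, 3.14, 3.14].

INTERFACE

Orientations are given as a unit quaternion [x, y, z, w].
In Python, from bench import * gives the robot as it stands.
- The arm moves only by the tool jog_arm, never from a script. Its argument "increments" is a list of rows, each a list of 4 numbers: the shift along the tool's x, y, z in m, then the turn about the tool's z in degrees. A call has 1 to 10 rows; each row is the pose to reach, as a shift and turn from the pose measured when the call began, along the tool's axes at that moment; what a row does not reach only later rows make up. A row lasts 1/8 s, in which the tool goes at most 62.5 mm and 10.7 degrees, less where a joint would pass 70% of its speed; a pose out of reach is approached as far as the arm can. A call with a gripper value outside its range is refused whole. "hand" is the gripper's target within -1 to 1 (fully open at 1, half-way at 0, shut at -1), set as the call begins (left out, the last holds). The fingers move at their own pace and stop on an object; the grip force is fixed at half the most. Time passes only in rows, so rows that repeat a pose let the fingers close. It gives the time, the measured TCP pose, the force and the opening at its end, in the units of the state.
- read_state(): the state, without advancing time (a new reading comes with each control period).
- get_image(name): name is "scene" or "top"; returns the picture (480x640x3 uint8, red, green, blue); there is no depth.
- calibration(name): a dict with "fx", "fy", "cx", "cy" (pixels), "D" ([k1, k2, p1, p2, k3] as OpenCV has them; the pictures are not rectified), "position" and "rotation" of the camera in the world. Camera axes: x right, y up, looking along -z (the intrinsics and any distortion apply to the point x, -y, -z); pixel columns grow to the right and rows downward; lengths in mm; the calibration is good to about 2 mm. A picture is of the moment at which its call begins. calibration takes no time and is no camera call.
- job_done(): hands the job in, once; it reports no verdict.
The state is a dict: "clock": time; "joints": joint angles; "joint_vel": joint speeds; "joint_efforts": joint torques, N m; "position": TCP position; "ee_rot": TCP orientation; "contact_force": force on the tool from outside, world axes, zero at the start; "wrist_torque": the same for the moment, N m; "gripper_width": finger opening in mm.
Only numpy, scipy, OpenCV 4.12 (cv2) and the standard library are available. Lean on these libraries where they do the work, as an engineer would, in place of code of your own. Each camera call takes 0.05 s, during which the arm holds its last target.

TASK

Put the blue carrier with the two brass cuff-link faces into the sloping chamber of the polishing machine: lower it in under the open lid and set it down gently, flat on its base on the chamber floor, and let go. Then shut the lid fully. Leave the polishing wheel, the jar and the brown polish bar where they are.

Things in the scene. Friction and masses are not known exactly. Their poses are not given: they have to be found in the camera images.
- machine: Cream wedge-shaped polishing machine, fixed. Origin: centre of its underside, on the bench; z up; front faces -x; yaw varies. Footprint x -115 to 150, y -105 to 105 mm. Side cheeks 15 mm thick flank the chamber, level with its sloping rim. Rim 76 mm above the bench at the low front edge, 166 mm at the hinge (x = 43 mm); nothing fixed is higher than the hinge.
- chamber: Fixed grey open chamber sunk in the machine, 180 x 180 x 70 mm outside, walls and floor 6 mm (inside 168 x 168, 64 deep). Origin: centre of its underside. It slopes 30 deg: z is square to its floor, out of the mouth (30 deg from vertical, leaning to the machine's front); x up the slope to the hinge; y along the hinge. Inner floor at z = 6 mm, rim at z = 70 mm.
- lid (a joint): Lid angle in rad: 0 = shut on the chamber's rim, grows as it opens, stop at 1.6. Cream frame with clear window, 180 x 180 x 8 mm, 0.25 kg, hinged on the chamber's upper rim, black tab at the free edge. Open, it leans over the chamber, so nothing can come straight down into it. Stiff hinge: stays at any angle; 1 to 4 N at the free edge moves it. No latch. Can be pushed shut on its outer face.
- lid_hinge (a point): On the hinge axis, middle of the width (chamber frame: x 90, y 0, z 70.5 mm). Axes turn with the lid: y along the hinge, -x along the lid's inner face to its free edge (180 mm off; tab's end 200 mm), z towards its outer face, which is the plane z = 8 mm. Parallel to the chamber's axes when shut.
- lid_tab (a point): Centre of the black tab at the lid's free edge, 190 mm from the hinge; tab 20 x 60 x 8 mm; axes as lid_hinge.
- carrier_center (a point): Centre of the loose blue carrier, half-way up its 55 mm. Base 90 (x) x 50 (y) x 14 mm; upright in its middle a grip block 36 (x) x 20 (y) mm, from the base to the top: grasp it across y, 12 mm above this point, fingertips clear of the base. Two brass faces, 20 mm across, 7 mm high, on the base at x = +-32 mm. About 0.25 kg. z points up; the same turned half round.
- carrier_base (a point): Centre of the carrier's underside, 27.5 mm below carrier_center along the carrier's z; same axes.
- wheel_center (a point): Bystander: white felt polishing wheel with a blue hub, lying flat, 76 mm across, 30 mm high with the hub; centre half-way up.
- jar_center (a point): Bystander: closed amber jar with a black lid, 56 mm across, 65 mm high; centre half-way up.
- bar_center (a point): Bystander: reddish-brown bar of polish, 100 (x) x 45 (y) x 35 mm; centre half-way up.
Mind the look-alikes: they are no part of the job. There is more than one size of the part that bears carrier_center; the job needs the middle-sized.

How it is judged:
By the outcome, as a careful person would: the job done as asked, in the order asked, and still so for the second after the job is handed in, with the robot touching nothing.
It also fails if it takes over 53 s, if anything falls off the work surface, if the arm or the gripper's body presses on something with over 40 N, if the wrist force passes 120 N, or if a joint passes its speed limit or range.

## Working session

There is one attempt and no reset: what is moved stays moved. The work goes in short steps, Python scripts to look and compute and a tool call to move; the robot and the scene stay as the last step left them, time stands still between calls to the robot, and variables do not carry over. Pictures are saved under pics/ and viewed, and the job is handed in when it is done.

Besides the shell and the picture viewer there is one more tool, called after "Call:" in YAML: its name, and indented under it one key for each argument. jog_arm: Moves the arm, as the interface text tells. Its arguments: {"type":"object","properties":{"increments":{"type":"array"},"hand":{"type":"number"}},"required":["increments"]}

```bash
mkdir -p pics; ls
python3 - <<'E'
from bench import *
import cv2
print(read_state())
for n in ("scene","top"):
    im=get_image(n); cv2.imwrite(f"pics/{n}0.png",im[:,:,::-1]); c=calibration(n); print(n,c)
E
```

```text
pics
{'clock': 0.0, 'joints': array([-9.49399760e-01,  3.85543800e-01,  6.62206111e-03, -5.08969663e-04,
       -1.19400080e+00, -2.58607792e-01]), 'joint_vel': array([-4.52328694e-05, -7.95409752e-04,  7.12562478e-04,  5.14997995e-04,
       -4.04844180e-04, -4.64138566e-04]), 'joint_efforts': array([-4.70505202e-04, -3.92289126e+01,  1.88393748e+01,  4.18629795e+00,
       -4.84386866e-03,  1.21503942e-05]), 'position': array([ 221.63119762, -583.7938295 ,  247.22629386]), 'ee_rot': array([-1.80308803e-01,  9.83609450e-01,  1.06259581e-03, -2.38818194e-04]), 'contact_force': array([-0.15427904,  0.27070581, -0.5454542 ]), 'wrist_torque': array([-0.00735426,  0.01230426, -0.01899183]), 'gripper_width': 85.46287637970018}
scene {'fx': 594.5590106749994, 'fy': 594.5590106749994, 'cx': 317.9154097759188, 'cy': 240.58642861595155, 'D': array([-0.11878554,  0.        ,  0.        ,  0.        ,  0.        ]), 'position': array([1069.22689243,  516.87674664,  719.07674835]), 'rotation': array([0.16522033, 0.39949157, 0.82712126, 0.35913667])}
top {'fx': 539.9995088991388, 'fy': 539.9995088991388, 'cx': 314.4882459764501, 'cy': 238.85109907366643, 'D': array([-0.05130758,  0.        ,  0.        ,  0.        ,  0.        ]), 'position': array([ 411.50318534,   19.31173347, 1100.57068841]), 'rotation': array([-0.04853346,  0.04320071,  0.70667632, -0.70454722])}
```

View pics/scene0.png

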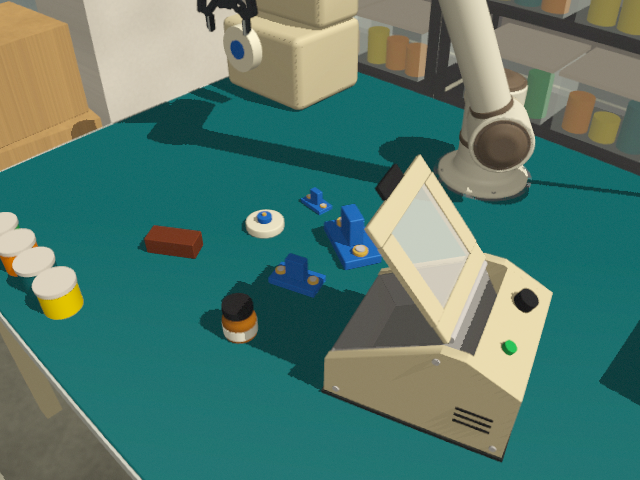

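View pics/top0.png

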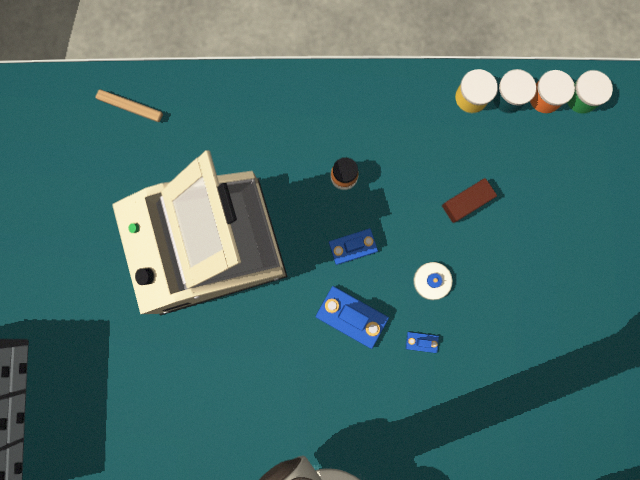

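The top view shows three blue carriers: small (423,342), large (352,317) and middle (354,246), which lies in shadow. The machine is at about (200,240) with its lid open, the jar at (345,173), the bar at (470,200) and the wheel at (433,281). I'll measure the carriers' sizes next.

```bash
cat > h.py <<'E'
from bench import *
import numpy as np, cv2
from scipy.spatial.transform import Rotation as R
CAL={n:calibration(n) for n in("scene","top")}
def KD(n):
    c=CAL[n]; return np.array([[c["fx"],0,c["cx"]],[0,c["fy"],c["cy"]],[0,0,1]]),np.array(c["D"])
def rays(n,px):
    K,D=KD(n); u=cv2.undistortPoints(np.array(px,float).reshape(-1,1,2),K,D).reshape(-1,2)
    d=np.c_[u[:,0],-u[:,1],-np.ones(len(u))]
    return np.array(CAL[n]["position"]),R.from_quat(CAL[n]["rotation"]).apply(d)
def onplane(n,px,z):
    o,d=rays(n,px); return o+d*((z-o[2])/d[:,2])[:,None]
def proj(n,P):
    K,D=KD(n); P=np.array(P,float).reshape(-1,3)
    c=R.from_quat(CAL[n]["rotation"]).inv().apply(P-CAL[n]["position"])*[1,-1,-1]
    return cv2.projectPoints(c.reshape(-1,1,3),np.zeros(3),np.zeros(3),K,D)[0].reshape(-1,2)
def tri(a,b):
    oa,da=rays("scene",[a]);ob,db=rays("top",[b]);da=da[0]/np.linalg.norm(da[0]);db=db[0]/np.linalg.norm(db[0])
    s=np.linalg.lstsq(np.c_[da,-db],ob-oa,rcond=None)[0]
    p=oa+s[0]*da;q=ob+s[1]*db; return (p+q)/2,np.linalg.norm(p-q)
E
python3 - <<'E'
from h import *
t=cv2.imread("pics/top0.png");hsv=cv2.cvtColor(t,cv2.COLOR_BGR2HSV)
m=cv2.inRange(hsv,(105,120,40),(125,255,255))
cs,_=cv2.findContours(m,cv2.RETR_EXTERNAL,cv2.CHAIN_APPROX_NONE)
for c in cs:
    if cv2.contourArea(c)<60: continue
    r=cv2.minAreaRect(c); b=onplane("top",cv2.boxPoints(r),14)
    print(np.round(r[0]),cv2.contourArea(c),np.round(b[:,:2]).tolist(),np.linalg.norm(b[1]-b[0]),np.linalg.norm(b[2]-b[1]))
cr=cv2.resize(t[140:380,280:520],(600,600),interpolation=cv2.INTER_CUBIC);cv2.imwrite("pics/crop1.png",cr)
cr=cv2.resize(t[140:330,100:300],(800,760)[:2],interpolation=cv2.INTER_CUBIC);cv2.imwrite("pics/crop2.png",cv2.resize(cr,(632,600)))
s=cv2.imread("pics/scene0.png");cv2.imwrite("pics/crop3.png",cv2.resize(s[150:470,230:560],None,fx=1.8,fy=1.8,interpolation=cv2.INTER_CUBIC))
E
```

```text
[422. 342.] 454.5 [[333.0, -151.0], [367.0, -157.0], [359.0, -219.0], [325.0, -214.0]] 34.372240647154584 63.13527481451872
[352. 317.] 2280.5 [[398.0, 28.0], [460.0, -8.0], [395.0, -121.0], [333.0, -85.0]] 72.23680740740075 130.84310697440932
[434. 280.] 141.5 [[481.0, -199.0], [481.0, -227.0], [455.0, -227.0], [455.0, -198.0]] 28.294628210382356 26.136991357966423
[353. 246.] 933.5 [[549.0, 0.0], [576.0, -86.0], [528.0, -100.0], [501.0, -15.0]] 90.44524019881128 50.45549626150597
```

View pics/crop1.png

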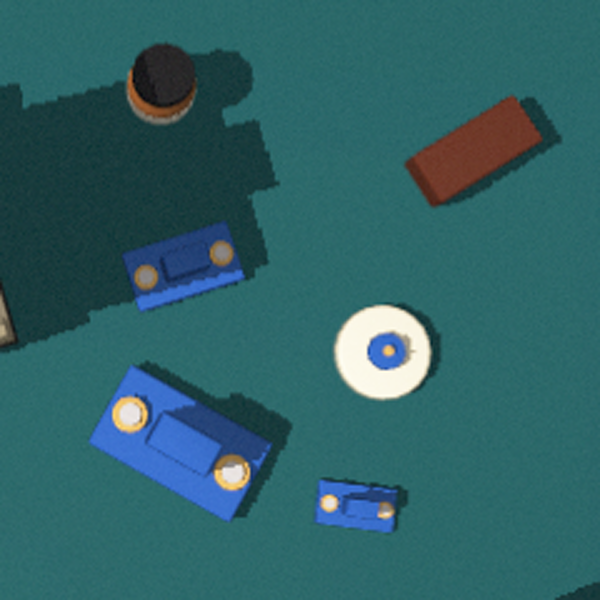

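View pics/crop2.png

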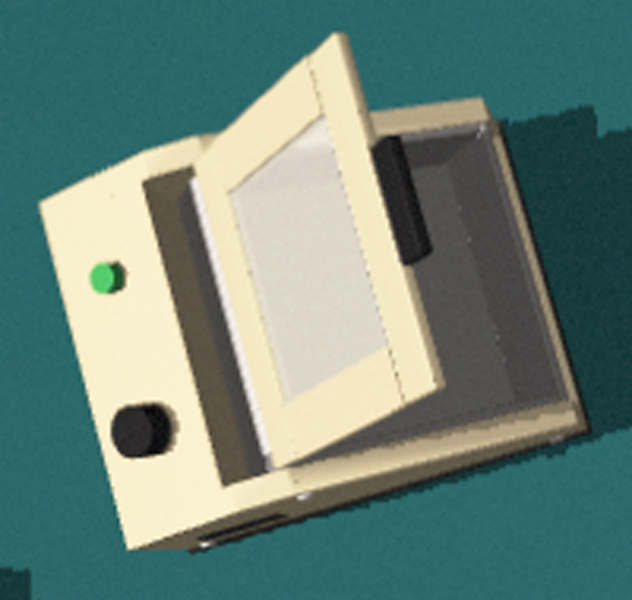

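View pics/crop3.png

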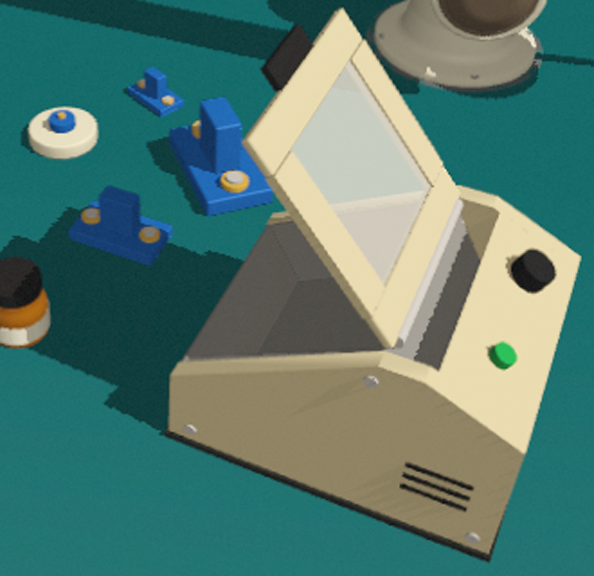

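The three carriers measure about 131x72 (large, at 352,317), 90x50 (at 353,246) and 63x34 mm (small, at 422,342). The middle one, at (353,246), is the one to pick: it matches 90x50, and the crop confirms it. Next I'll find the poses of the machine and lid.

Run:
```python
from h import *
t=cv2.imread("pics/top0.png");s=cv2.imread("pics/scene0.png")
def crop(im,x0,y0,w,h,f,name):
    c=cv2.resize(im[y0:y0+h,x0:x0+w],None,fx=f,fy=f,interpolation=cv2.INTER_CUBIC)
    for i in range(0,w,20): cv2.putText(c,str(x0+i),(int(i*f),10),0,.35,(255,0,255),1);cv2.line(c,(int(i*f),0),(int(i*f),h*f),(255,0,255) if i%100==0 else (120,0,120),1) if i%20==0 else 0
    for i in range(0,h,20): cv2.putText(c,str(y0+i),(0,int(i*f)+4),0,.35,(255,0,255),1);cv2.line(c,(0,int(i*f)),(w*f,int(i*f)),(120,0,120),1)
    cv2.imwrite(name,c)
crop(t,105,145,190,180-10,4,"pics/g1.png"); crop(s,310,140,250,190,3,"pics/g2.png"); crop(s,310,290,250,180,3,"pics/g3.png")
```

```text
(no output)
```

View pics/g1.png

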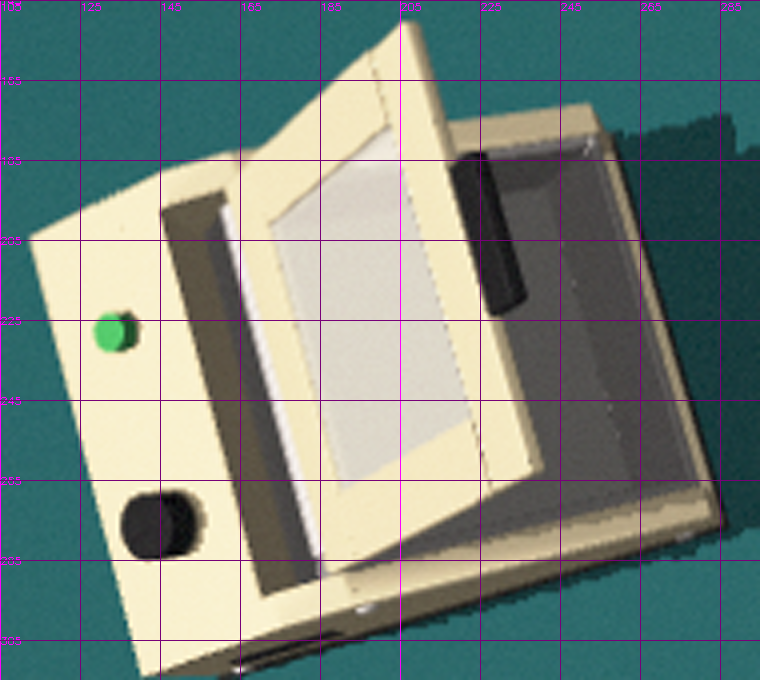

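View pics/g2.png

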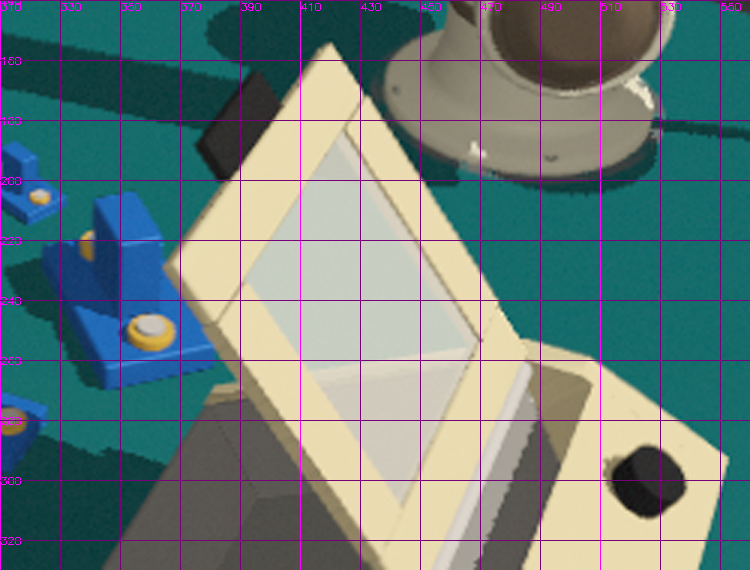

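View pics/g3.png

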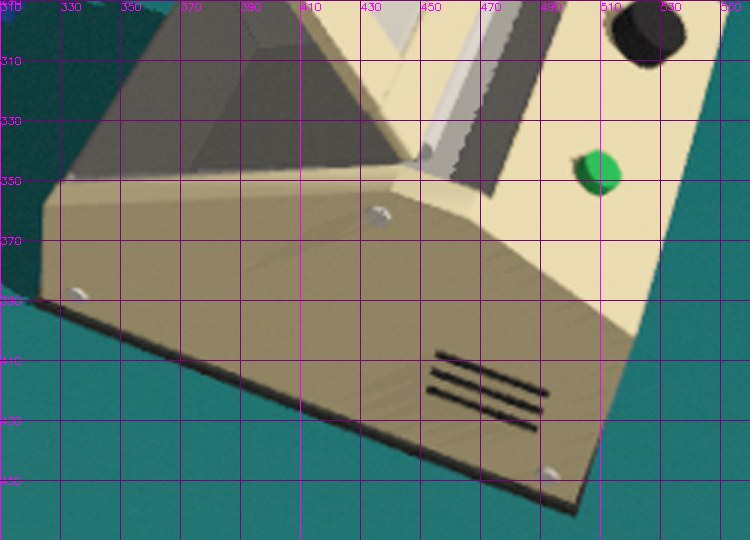

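```bash
cat > m.py <<'E'
from h import *
from scipy.optimize import least_squares
obs=[("scene",(323,391),(-115,-105,0)),("scene",(501.5,462),(150,-105,0)),("scene",(324,358),(-115,-105,76)),("scene",(440,353),(43,-105,166)),
("top",(252.5,170.8),(-115,-105,76)),("top",(285,275.5),(-115,105,76)),("top",(192,294),(43,105,166))]
def W(P,p): return R.from_euler('z',p[2]).apply(np.array(P,float).reshape(-1,3))+[p[0],p[1],0]
def f(p): return np.concatenate([proj(n,W(P,p))[0]-px for n,px,P in obs])
r=least_squares(f,[530,200,1.4]); p=r.x
E
python3 - <<'E'
from m import *
print(p,np.degrees(p[2]));print(np.round(f(p).reshape(-1,2),1))
for a,b in (((365,228),(207.5,150.5)),((420,154),(240,262))):
    q,e=tri(a,b); M=R.from_euler('z',-p[2]).apply(q-[p[0],p[1],0]); print(q,e,"machine",M, np.degrees(np.arctan2(M[2]-166,43-M[0]))+30,np.hypot(M[2]-166,43-M[0]))
q,e=tri((395,164),(232,220)); 
# predicted lid free edges by angle
cz=np.array([-.5,0,.866]);cx=np.array([.866,0,.5]);o=np.array([.3,0,59.9])
for th in (1.2,1.3,1.4,1.5,1.6):
    pts=[]
    for y in(-90,90):
        for z in(0,8):
            # lid frame rotation about y
            a=th; L=np.array([-180,0,z]); 
            ex=np.cos(a)*cx-np.sin(a)*cz; ez=np.sin(a)*cx+np.cos(a)*cz
            pts.append(o+90*cx+70.5*cz+L[0]*ex+L[2]*ez+[0,y,0])
    print(th,np.round(proj("scene",W(pts,p))).tolist(),np.round(proj("top",W(pts,p))).tolist())
E
```

```text
[545.62801741 226.15206015   1.85724361] 106.41222053070936
[[ 0.7  0.8]
 [-1.3 -0.8]
 [-0.7  0.4]
 [-0.   1.5]
 [ 1.   0.3]
 [-1.6 -1.1]
 [ 0.4  3. ]]
[650.69028303 186.68368363 310.02520634] 0.9307834622403839 machine [-67.54511681 -89.62973612 310.02520634] 82.49231655485549 181.558483450505
[479.42409643 136.30230086 311.84840431] 4.16677515069969 machine [-67.48305987  88.89305388 311.84840431] 82.8553489438136 182.97066310574917
1.2 [[341.0, 243.0], [345.0, 240.0], [396.0, 169.0], [400.0, 166.0]] [[230.0, 151.0], [226.0, 150.0], [261.0, 260.0], [257.0, 260.0]]
1.3 [[351.0, 236.0], [355.0, 234.0], [405.0, 163.0], [409.0, 161.0]] [[221.0, 150.0], [217.0, 150.0], [252.0, 261.0], [248.0, 262.0]]
1.4 [[361.0, 231.0], [366.0, 229.0], [415.0, 158.0], [420.0, 155.0]] [[211.0, 150.0], [207.0, 150.0], [243.0, 263.0], [238.0, 264.0]]
1.5 [[373.0, 227.0], [379.0, 225.0], [426.0, 153.0], [431.0, 151.0]] [[201.0, 151.0], [196.0, 151.0], [232.0, 265.0], [227.0, 266.0]]
1.6 [[387.0, 224.0], [393.0, 223.0], [438.0, 150.0], [443.0, 148.0]] [[190.0, 152.0], [184.0, 153.0], [221.0, 268.0], [216.0, 269.0]]
```

```bash
cat >> h.py <<'E'
def delta(target,jaw_deg=None,s=None):
    """tool-frame shift (m) to world target (mm) and turn (deg) to bring tool y to world azimuth jaw_deg (mod 180)"""
    s=s or read_state(); r=R.from_quat(s["ee_rot"]); d=r.inv().apply(np.array(target)-s["position"])/1000
    ty=r.apply([0,1,0]); a=np.degrees(np.arctan2(ty[1],ty[0])); t=None
    if jaw_deg is not None: t=-((jaw_deg-a+90)%180-90)
    print("at",np.round(s["position"],1),"jaw",round(a,1),"shift",np.round(d,4),"turn",t,"tilt z",np.round(r.apply([0,0,1]),3))
E
python3 - <<'E'
from h import *
delta([538,-50,220],197.4)
print(proj("scene",[538,-50,220]),proj("top",[538,-50,220]))
E
```

```text
at [ 221.6 -583.9  247.3] jaw 110.8 shift [-0.4852  0.3869  0.028 ] turn -86.62361976058983 tilt z [-0.001  0.002 -1.   ]
[[292.27934486 178.38333022]] [[360.50714573 231.75458578]]
```

Call:
jog_arm:
  increments:
    - [-0.04, 0.032, 0, -7]
    - [-0.09, 0.072, 0, -16]
    - [-0.14, 0.112, 0, -25]
    - [-0.19, 0.151, 0, -34]
    - [-0.24, 0.191, 0, -43]
    - [-0.29, 0.231, 0, -52]
    - [-0.34, 0.271, 0, -61]
    - [-0.39, 0.311, 0, -70]
    - [-0.44, 0.351, 0, -79]
    - [-0.485, 0.387, 0.02, -86.6]
  hand: 1

```text
clock: 1.35
position: [534.6, -55.8, 231.7]
ee_rot: [0.807, -0.59, 0.0, -0.002]
contact_force: [0.2, -0.5, -0.6]
gripper_width: 85.4
```

Call:
jog_arm:
  increments:
    - [0, 0, 0, 0]
    - [0, 0, 0, 0]
    - [0, 0, 0, 0]

```text
clock: 1.72
position: [534.1, -56.8, 232.0]
ee_rot: [0.807, -0.591, 0.001, -0.002]
contact_force: [0.1, 0.2, 0.4]
gripper_width: 85.7
```

Run:
```python
from h import *
s=read_state(); print(s["joints"],s["clock"]); delta([538,-50,220],197.4)
for n in ("scene","top"): cv2.imwrite(f"pics/{n}1.png",get_image(n)[:,:,::-1])
```

```text
[ 0.19539295  0.24741153 -0.23414515 -0.00164943 -1.08614715  0.11214191] 1.725
at [534.1 -56.8 232. ] jaw -162.4 shift [-0.0053 -0.0057  0.012 ] turn 0.1764463019833329 tilt z [ 0.003  0.002 -1.   ]
```

View pics/scene1.png

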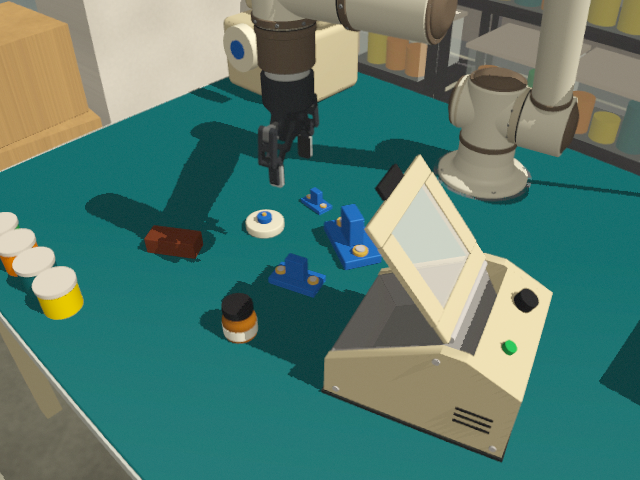

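View pics/top1.png

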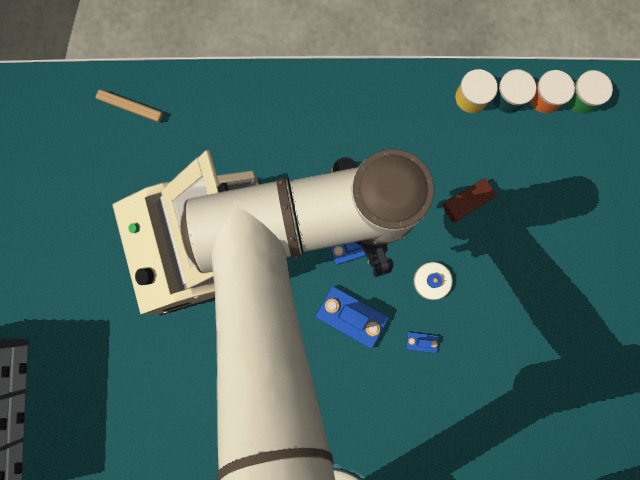

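Run:
```python
from h import *
for z in (300,400,450,500,550,600,650,700): print(z,proj("top",[534,-57,z])[0],proj("scene",[534,-57,z])[0])
s=cv2.imread("pics/scene1.png");cv2.imwrite("pics/c4.png",cv2.resize(s[0:220,200:460],None,fx=2.7,fy=2.7))
```

```text
300 [369.30615009 226.77701052] [288.74481574 129.91582438]
400 [376.36184348 215.25549183] [285.70635859  65.59903515]
450 [380.68061932 208.20072345] [284.06617654  30.20721922]
500 [385.69652886 200.00481785] [282.34638045  -7.47937048]
550 [391.59254109 190.3675842 ] [280.55168763 -47.52376618]
600 [398.62148656 178.87391349] [278.69202195 -89.92587872]
650 [407.1427127  164.93329952] [ 276.78523016 -134.58099779]
700 [417.68433023 147.67698173] [ 274.86121002 -181.21486149]
```

View pics/c4.png

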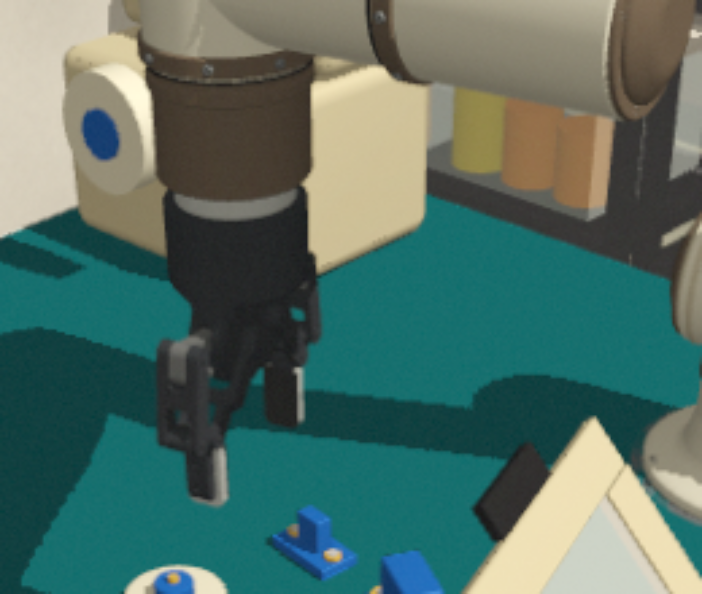

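Run:
```python
from h import *
def brass(im,roi,th):
    x,y,w,h=roi; c=im[y:y+h,x:x+w]; hsv=cv2.cvtColor(c,cv2.COLOR_BGR2HSV)
    m=cv2.inRange(hsv,(0,0,70),(40,255,255)); n,l,st,ce=cv2.connectedComponentsWithStats(m)
    return [(ce[i]+[x,y],st[i,4]) for i in range(1,n) if st[i,4]>15]
t=cv2.imread("pics/top0.png");s=cv2.imread("pics/scene0.png")
for n,im,roi in(("top",t,(325,225,60,45)),("scene",s,(265,250,65,50))):
    b=brass(im,roi,0); print(n,b)
    if len(b)==2:
        P=onplane(n,[b[0][0],b[1][0]],21); d=P[1]-P[0]; print(P,np.linalg.norm(d),P.mean(0),np.degrees(np.arctan2(d[1],d[0]))%180)
delta([538,-50,100],197.4)
print("cream box",onplane("scene",[(230,85),(300,103),(357,85)],0)); print("rack",onplane("top",[(28,340)],0))
```

```text
top [(array([368., 241.]), np.int32(69)), (array([337.93150685, 250.4109589 ]), np.int32(73))]
[[547.71823172 -80.50613511  21.        ]
 [528.86359962 -19.77444745  21.        ]] 63.59115534051063 [538.29091567 -50.14029128  21.        ] 107.24736852387947
scene [(array([279.92, 269.6 ]), np.int32(75)), (array([312.67058824, 280.01176471]), np.int32(85))]
[[549.70408738 -80.76812552  21.        ]
 [530.04384509 -19.21992807  21.        ]] 64.61196279542047 [539.87396624 -49.9940268   21.        ] 107.71495859362855
at [534.2 -56.9 232.1] jaw -162.4 shift [-0.0053 -0.0052  0.1322] turn 0.16306392102825384 tilt z [ 0.003  0.002 -1.   ]
cream box [[  71.73103902 -795.27620446    0.        ]
 [  21.83730453 -555.86050666    0.        ]
 [-173.00575598 -516.82356706    0.        ]]
rack [[348.33921609 614.78433567   0.        ]]
```

Call:
jog_arm:
  increments:
    - [-0.005, -0.006, 0.05, 0]
    - [-0.005, -0.006, 0.1, 0]
    - [-0.005, -0.006, 0.13, 0]
    - [-0.005, -0.006, 0.13, 0]
    - [-0.005, -0.006, 0.13, 0]

```text
clock: 2.45
position: [539.9, -50.4, 103.8]
ee_rot: [0.807, -0.591, 0.002, -0.003]
contact_force: [0.1, -0.9, 0.8]
gripper_width: 85.3
```

Run:
```python
from h import *
delta([539,-50,42],197.5)
cv2.imwrite("pics/s2.png",cv2.resize(get_image("scene")[60:330,180:440,::-1],None,fx=2.2,fy=2.2))
```

```text
at [539.9 -50.4 103.8] jaw -162.5 shift [-0.0007  0.0011  0.0617] turn 0.043529156591716855 tilt z [ 0.006  0.002 -1.   ]
```

View pics/s2.png

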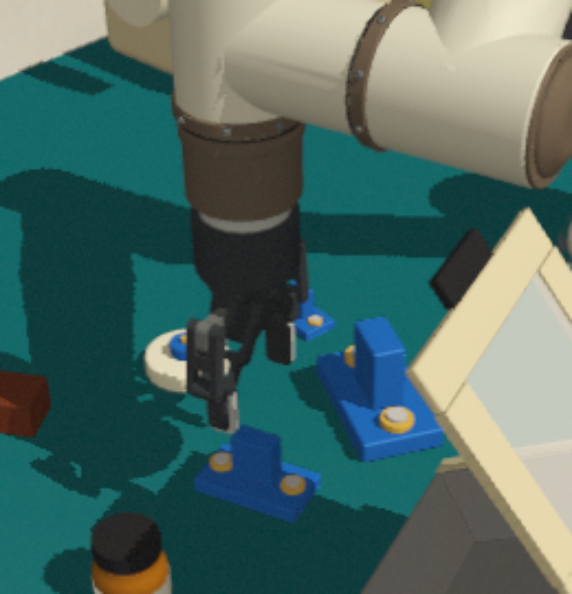

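Run:
```python
from h import *
print(onplane("top",[(188,235),(186,215),(195,268),(393,187),(355,187),(432,187)],500))
s=read_state();print(s["joints"])
cv2.imwrite("pics/t2.png",get_image("top")[:,:,::-1])
```

```text
[[ 494.80384436  166.41564777  500.        ]
 [ 517.70319737  169.35428328  500.        ]
 [ 457.50664749  157.50639025  500.        ]
 [ 549.02810179  -65.61866254  500.        ]
 [ 549.16515785  -22.42365847  500.        ]
 [ 548.91945652 -110.04605265  500.        ]]
[ 0.20572663  0.39462454 -0.38706295 -0.00144553 -0.78185756  0.10156048]
```

View pics/t2.png

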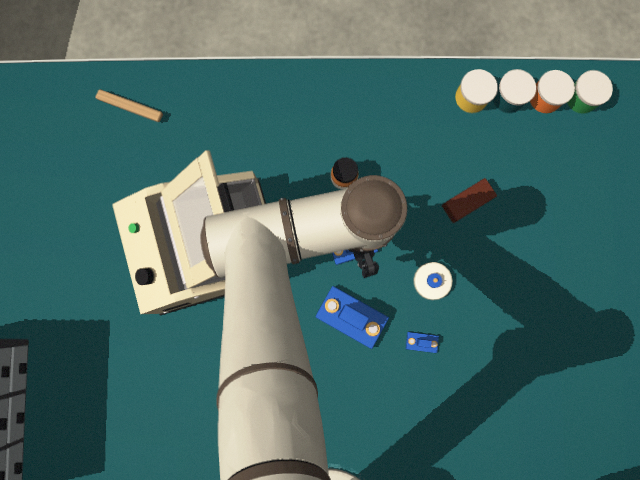

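Run:
```python
from m import *
print("tube end",onplane("top",[(203,240),(204,220),(213,272)],374)[:,:2])
for z in (300,340,380): print(z,proj("scene",[[490,173,z],[455,173,z],[530,180,z]]).round().tolist())
cz=np.array([-.5,0,.866]);cx=np.array([.866,0,.5]);o=np.array([.3,0,59.9])
for th in (1.4,1.6):
    ex=np.cos(th)*cx-np.sin(th)*cz; ez=np.sin(th)*cx+np.cos(th)*cz; h=o+90*cx+70.5*cz
    for L in (120,180,200):
        print(th,L,[W(h-L*ex+[0,y,0],p)[0].round().tolist() for y in (-90,-30,30,90)])
s=cv2.imread("pics/top0.png")
print(onplane("top",[(345,173)],65))
```

```text
tube end [[505.3295929  176.51131345]
 [532.92012262 175.81512348]
 [461.697093   161.89358261]]
300 [[436.0, 175.0], [451.0, 164.0], [422.0, 189.0]]
340 [[439.0, 148.0], [454.0, 138.0], [425.0, 162.0]]
380 [[442.0, 120.0], [458.0, 110.0], [428.0, 133.0]]
1.4 120 [[642.0, 219.0, 258.0], [584.0, 202.0, 258.0], [526.0, 185.0, 258.0], [469.0, 168.0, 258.0]]
1.4 180 [[652.0, 182.0, 304.0], [595.0, 165.0, 304.0], [537.0, 148.0, 304.0], [480.0, 131.0, 304.0]]
1.4 200 [[656.0, 170.0, 320.0], [598.0, 153.0, 320.0], [541.0, 136.0, 320.0], [483.0, 119.0, 320.0]]
1.6 120 [[636.0, 238.0, 272.0], [578.0, 221.0, 272.0], [521.0, 204.0, 272.0], [463.0, 187.0, 272.0]]
1.6 180 [[644.0, 211.0, 324.0], [586.0, 194.0, 324.0], [529.0, 177.0, 324.0], [471.0, 160.0, 324.0]]
1.6 200 [[647.0, 202.0, 342.0], [589.0, 185.0, 342.0], [532.0, 168.0, 342.0], [474.0, 151.0, 342.0]]
[[677.09021026 -33.35827852  65.        ]]
```

Run:
```python
from m import *
print([W((x,0,0),p)[0].round(1) for x in (-130,-96,-63)])
delta(W((-130,0,330),p)[0],196.4); delta(W((-64,0,330),p)[0],196.4)
```

```text
[array([582.4, 101.4,   0. ]), array([572.8, 134.1,   0. ]), array([563.4, 165.7,   0. ])]
at [540.  -50.1 104.1] jaw -162.4 shift [-0.1318 -0.0878 -0.2252] turn 1.1519247299568747 tilt z [ 0.007  0.003 -1.   ]
at [540.  -50.1 104.1] jaw -162.4 shift [-0.1978 -0.0891 -0.2251] turn 1.1519247299568747 tilt z [ 0.007  0.003 -1.   ]
```

Call:
jog_arm:
  increments:
    - [0, 0, -0.055, 0]
    - [0, 0, -0.11, 0]
    - [0, 0, -0.165, 0]
    - [-0.03, -0.02, -0.21, 0.5]
    - [-0.07, -0.05, -0.225, 1.1]
    - [-0.11, -0.08, -0.225, 1.1]
    - [-0.131, -0.088, -0.225, 1.1]
    - [-0.131, -0.088, -0.225, 1.1]
    - [-0.131, -0.088, -0.225, 1.1]
  hand: -1

```text
clock: 3.68
position: [582.4, 99.9, 330.4]
ee_rot: [0.801, -0.599, 0.002, -0.003]
contact_force: [-0.2, 0.9, -0.4]
gripper_width: 0.1
```

Run:
```python
from m import *
delta(W((-62,0,330),p)[0],196.4); print(read_state()["joints"])
```

```text
at [582.4  99.9 330.4] jaw -163.6 shift [-0.0695 -0.0004  0.0004] turn 0.026176596289076315 tilt z [ 0.008  0.003 -1.   ]
[ 4.44192957e-01  2.78154229e-01  5.62329243e-02  9.04893032e-04
 -1.34097903e+00 -1.57703286e-01]
```

Call:
jog_arm:
  increments:
    - [-0.015, 0, 0, 0]
    - [-0.03, 0, 0, 0]
    - [-0.038, 0, 0, 0]
    - [-0.046, 0, 0, 0]
    - [-0.053, 0, 0, 0]
    - [-0.059, 0, 0, 0]
    - [-0.064, 0, 0, 0]
    - [-0.064, 0, 0, 0]

```text
clock: 4.68
position: [564.4, 161.3, 331.0]
ee_rot: [0.801, -0.599, 0.003, -0.004]
contact_force: [1.3, -3.1, 2.7]
gripper_width: -0.2
```

Run:
```python
from m import *
s=read_state();print(s["contact_force"]);delta(W((-62,0,330),p)[0],196.4,s)
im=get_image("scene")[:,:,::-1];cv2.imwrite("pics/s3.png",cv2.resize(im[60:330,240:560],None,fx=2.2,fy=2.2))
```

```text
[ 1.26578225 -3.12863685  2.65715257]
at [564.4 161.3 331. ] jaw -163.6 shift [-0.0055 -0.0003  0.001 ] turn 0.041750251481289524 tilt z [ 0.009  0.002 -1.   ]
```

View pics/s3.png

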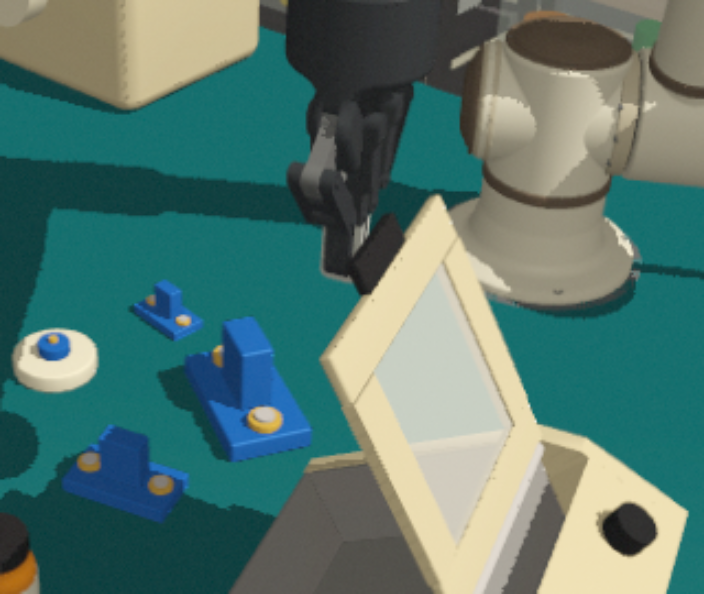

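Run:
```python
from m import *
delta([543,-63.5,150],197.5);delta([543,-63.5,45],197.5)
```

```text
at [564.4 161.3 330.7] jaw -163.6 shift [0.2096 0.0857 0.18  ] turn -1.0681970828726435 tilt z [ 0.008  0.003 -1.   ]
at [564.4 161.3 330.7] jaw -163.6 shift [0.2096 0.0866 0.285 ] turn -1.0681970828726435 tilt z [ 0.008  0.003 -1.   ]
```

Call:
jog_arm:
  increments:
    - [0.05, 0, 0, 0]
    - [0.1, 0.03, 0, 0]
    - [0.15, 0.06, 0, -0.5]
    - [0.195, 0.085, 0.02, -1]
    - [0.21, 0.086, 0.07, -1]
    - [0.21, 0.086, 0.12, -1]
    - [0.21, 0.086, 0.155, -1]
    - [0.21, 0.086, 0.18, -1]
    - [0.21, 0.086, 0.18, -1]
    - [0.21, 0.086, 0.18, -1]
  hand: 0.2

```text
clock: 5.98
position: [543.5, -63.6, 150.6]
ee_rot: [0.806, -0.592, 0.003, -0.004]
contact_force: [0.7, -0.5, 0.4]
gripper_width: 50.9
```

Run:
```python
from m import *
s=read_state();print(s["contact_force"],s["gripper_width"]);delta([543,-63.5,45],197.5,s)
cv2.imwrite("pics/t4.png",cv2.resize(get_image("top")[130:330,100:440,::-1],None,fx=2.2,fy=2.2))
cv2.imwrite("pics/s4.png",cv2.resize(get_image("scene")[60:330,240:560,::-1],None,fx=2.2,fy=2.2))
```

```text
[ 0.73418506 -0.45986429  0.43344705] 50.94601051101876
at [543.5 -63.6 150.6] jaw -162.5 shift [-0.0002  0.0015  0.1056] turn -0.049350724695216286 tilt z [ 0.009  0.003 -1.   ]
```

View pics/t4.png

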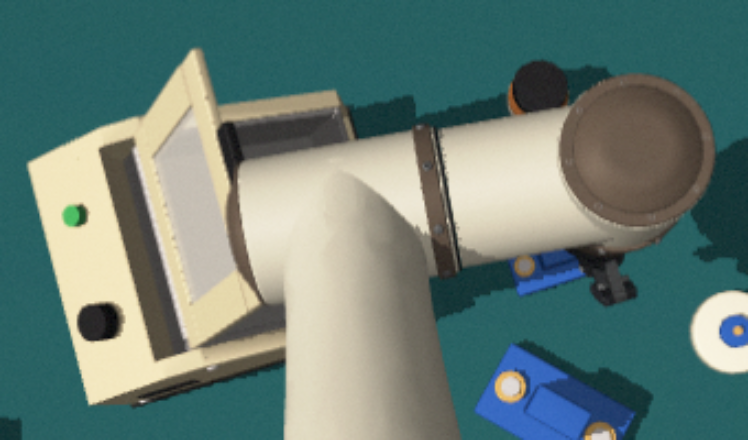

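View pics/s4.png

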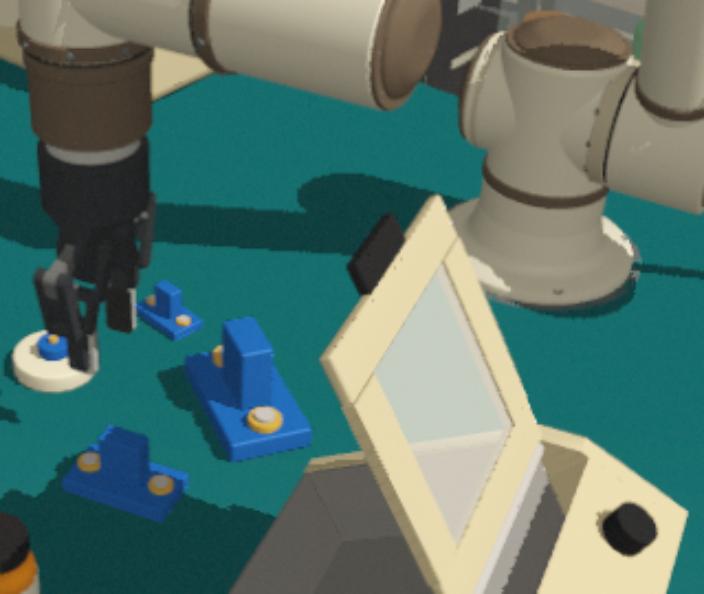

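Run:
```python
from m import *
from h import *
print(onplane("top",[(204.5,221),(211,257),(208,204)],420))
# scene cap edge points: top of cap, right, bottom
print(proj("scene",[[521,170,420],[521,170,380],[521,170,460]]))
```

```text
[[523.93163482 165.22998791 420.        ]
 [477.58736434 155.8191512  420.        ]
 [546.07300152 161.25332945 420.        ]]
[[429.08857887  96.86909146]
 [425.93193893 127.51969792]
 [432.37533338  64.22650037]]
```

Call:
jog_arm:
  increments:
    - [0.004, 0.001, 0.03, 0]
    - [0.004, 0.001, 0.06, 0]
    - [0.004, 0.001, 0.085, 0]
    - [0.004, 0.001, 0.1, 0]
    - [0.004, 0.001, 0.105, 0]
    - [0.004, 0.001, 0.105, 0]

```text
clock: 6.82
position: [545.6, -67.4, 46.9]
ee_rot: [0.806, -0.592, 0.004, -0.005]
contact_force: [-0.2, 0.5, 0.4]
gripper_width: 51.0
```

Run:
```python
from m import *
s=read_state();print(s["contact_force"],s["joint_efforts"].round(1));delta([544.4,-67.2,46],197.5,s)
im=get_image("scene")[:,:,::-1];cv2.imwrite("pics/s5.png",cv2.resize(im[60:330,240:560],None,fx=2.2,fy=2.2))
```

```text
[-0.2159019   0.46481396  0.39657021] [ -0.  -37.2  12.3   2.7   0.    0. ]
at [545.6 -67.4  46.9] jaw -162.5 shift [-0.0005  0.0011  0.0008] turn -0.04190216887968745 tilt z [ 0.012  0.003 -1.   ]
```

View pics/s5.png

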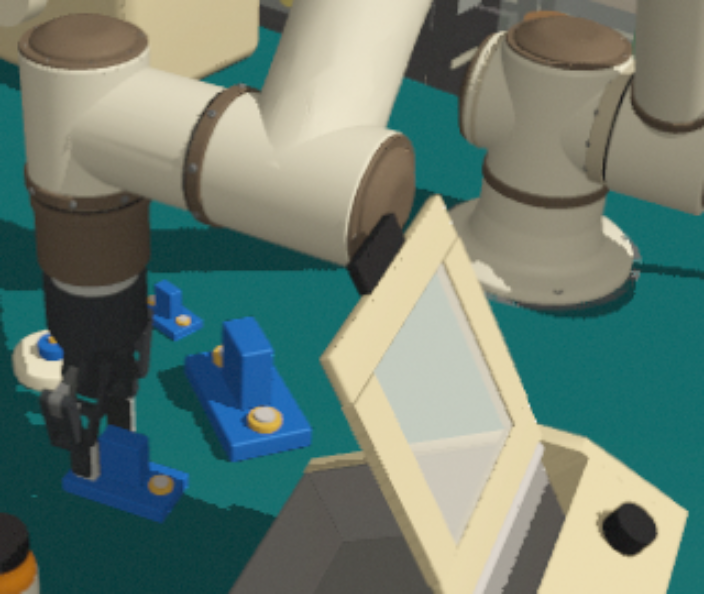

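Call:
jog_arm:
  increments:
    - [0, 0, 0, 0]
    - [0, 0, 0, 0]
    - [0, 0, 0, 0]
    - [0, 0, 0, 0]
    - [0, 0, 0, 0]
  hand: -1

```text
clock: 7.5
position: [545.8, -67.4, 48.1]
ee_rot: [0.806, -0.591, 0.004, -0.005]
contact_force: [-0.9, -0.3, 5.4]
gripper_width: 18.6
```

Call:
jog_arm:
  increments:
    - [0, 0, -0.008, 0]
    - [0.015, 0, -0.01, 0]
    - [0.035, 0, -0.01, 0]
    - [0.05, 0, -0.01, 0]
    - [0.05, 0, -0.01, 0]
    - [0.05, 0, -0.004, 0]
    - [0.05, 0, -0.001, 0]
    - [0.05, 0, -0.001, 0]

```text
clock: 8.5
position: [560.6, -114.8, 48.8]
ee_rot: [0.807, -0.591, 0.004, -0.005]
contact_force: [-0.7, -0.0, -2.7]
gripper_width: 18.7
```

Run:
```python
from m import *
s=read_state();print(s["contact_force"],s["gripper_width"],s["position"])
im=get_image("scene")[:,:,::-1];cv2.imwrite("pics/s6.png",cv2.resize(im[60:330,200:520],None,fx=2.2,fy=2.2))
```

```text
[-0.65605398 -0.02867184 -2.70284093] 18.719819391688073 [ 560.55912254 -114.78446038   48.76844104]
```

View pics/s6.png

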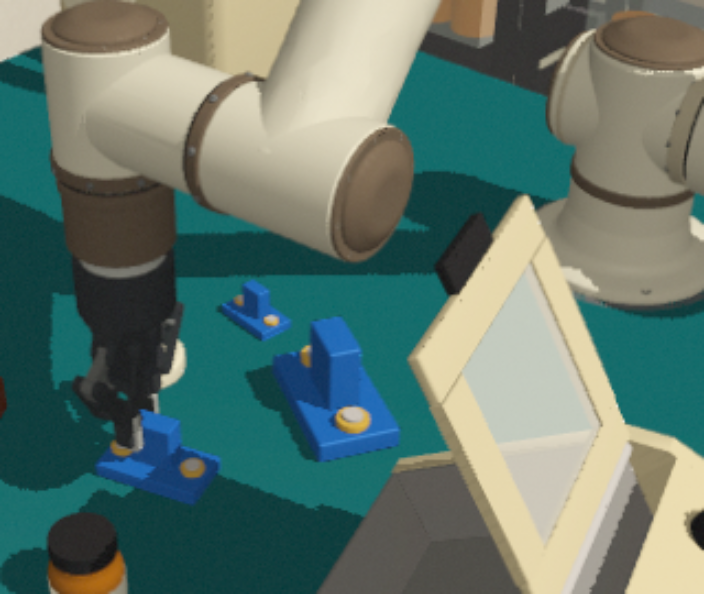

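Call:
jog_arm:
  increments:
    - [0, 0, 0.002, 0]
    - [0, 0, 0.002, 0]

```text
clock: 8.8
position: [561.2, -114.7, 48.2]
ee_rot: [0.807, -0.591, 0.005, -0.005]
contact_force: [-1.2, 0.0, 5.4]
gripper_width: 18.6
```

Call:
jog_arm:
  increments:
    - [0, 0, 0, 0]
    - [0, 0, 0, 0]
    - [-0.006, 0, 0, 0]
    - [-0.012, 0, 0, 0]
    - [-0.012, 0, 0, 0]
    - [-0.012, 0, 0, 0]
  hand: -0.2

```text
clock: 9.55
position: [557.6, -103.1, 48.2]
ee_rot: [0.807, -0.591, 0.005, -0.005]
contact_force: [-0.3, 0.3, -0.4]
gripper_width: 34.4
```

Call:
jog_arm:
  increments:
    - [0, 0, 0, 0]
    - [0, 0, 0, 0]
    - [0, 0, 0, 0]
    - [0, 0, 0, 0]
    - [0, 0, -0.03, 0]
    - [0, 0, -0.06, 0]
    - [0, 0, -0.1, 0]
    - [0, 0, -0.1, 0]
    - [0, 0, -0.1, 0]
  hand: -1

```text
clock: 10.68
position: [554.8, -103.2, 146.3]
ee_rot: [0.807, -0.591, 0.003, -0.004]
contact_force: [-0.8, -1.1, -3.7]
gripper_width: 18.8
```

Run:
```python
from m import *
s=read_state();print(s["contact_force"],s["wrist_torque"],s["gripper_width"],s["position"],s["joints"])
im=get_image("scene")[:,:,::-1];cv2.imwrite("pics/s7.png",cv2.resize(im[0:330,200:520],None,fx=1.8,fy=1.8))
```

```text
[-0.80370738 -1.06462547 -3.69577999] [-0.09688218  0.07606393 -0.00240648] 18.84268845223351 [ 554.76716841 -103.16064945  146.3496336 ] [ 0.10208603  0.37330162 -0.28844059 -0.00291382 -0.89883125  0.20594861]
```

View pics/s7.png

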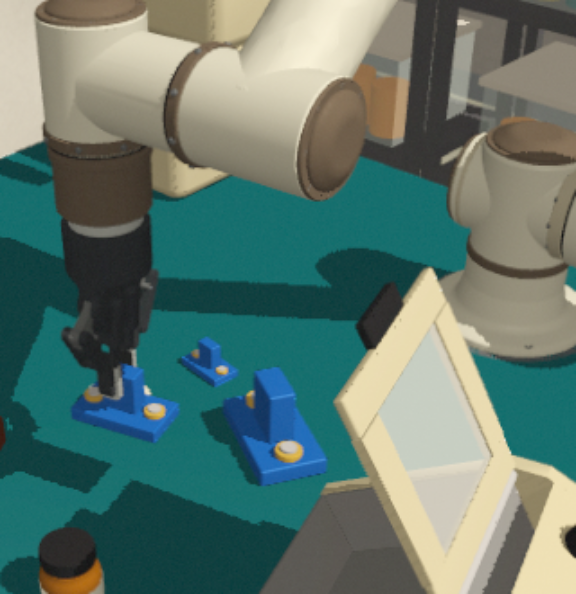

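Run:
```python
import numpy as np
from scipy.optimize import least_squares
D=[((221.6,-583.8,247.2),(-.9494,.3855,.0066,-1.194)),((534.1,-56.8,232),(.1954,.2474,-.2341,-1.0861)),((539.9,-50.4,103.8),(.2057,.3946,-.3871,-.7819)),((582.4,99.9,330.4),(.4442,.2782,.0562,-1.341)),((554.8,-103.2,146.3),(.1021,.3733,-.2884,-.8988))]
def fk(p,j,T):
    c,L1,L2,d,H,b=p; a=j[1]-j[2]; phi=j[1]-j[2]-j[3]
    r=c+L1*np.sin(j[1])+L2*np.cos(a+b)+T*np.cos(phi); z=H+L1*np.cos(j[1])-L2*np.sin(a+b)-T*np.sin(phi)
    return np.array([np.cos(j[0])*r+np.sin(j[0])*d,np.sin(j[0])*r-np.cos(j[0])*d,z])
T=270
f=lambda p:np.concatenate([fk(p,j,T)-P for P,j in D])
for b0 in (0,):
    r=least_squares(f,[0,400,400,160,500,0]);print(r.x.round(3),r.cost,np.abs(r.fun).max())
p=r.x
s=[(i.round(1)) for i in r.fun.reshape(-1,3)];print(s)
# inward tilt at j5=-.16
for phi in (90,100,110,120):
  for j2 in np.radians([0,20,40,60,80]):
    for j5 in (-.2,):
        j3=j2-j5-np.radians(phi)
        if -1.07<=j3<=1.41: q=fk(p,(0,j2,j3,j5),T); print(phi,np.degrees(j2).round(),j3.round(2),j5,np.hypot(q[0],q[1]).round(),q.round())
```

```text
[ -1.245 565.123 423.088 159.602 150.143   0.   ] 0.2237318995665666 0.39748634201993127
[array([0.1, 0. , 0. ]), array([ 0.1, -0.2,  0.1]), array([-0. ,  0. , -0.1]), array([-0.3,  0.4, -0.1]), array([ 0. , -0.4,  0. ])]
90 20.0 -1.02 -0.2 319.0 [ 276. -160.   -3.]
90 40.0 -0.67 -0.2 474.0 [ 446. -160. -102.]
90 60.0 -0.32 -0.2 594.0 [ 572. -160. -252.]
90 80.0 0.03 -0.2 659.0 [ 639. -160. -436.]
100 40.0 -0.85 -0.2 363.0 [ 326. -160. -106.]
100 60.0 -0.5 -0.2 479.0 [ 452. -160. -256.]
100 80.0 -0.15 -0.2 543.0 [ 519. -160. -441.]
110 40.0 -1.02 -0.2 261.0 [ 207. -160.  -89.]
110 60.0 -0.67 -0.2 369.0 [ 333. -160. -239.]
110 80.0 -0.32 -0.2 431.0 [ 400. -160. -424.]
120 60.0 -0.85 -0.2 271.0 [ 219. -160. -202.]
120 80.0 -0.5 -0.2 327.0 [ 286. -160. -387.]
```

```bash
cat >> h.py <<'E'
def rows(targets,s=None):
    s=s or read_state(); r=R.from_quat(s["ee_rot"])
    print([np.round(r.inv().apply(np.array(t)-s["position"])/1000,3).tolist() for t in targets])
def cyl(rp,deg,z): a=np.radians(deg); return [rp*np.cos(a)+160*np.sin(a),rp*np.sin(a)-160*np.cos(a),z]
E
python3 - <<'E'
from h import *
print("shelf",onplane("scene",[(430,75),(450,200)],0))
s=read_state()
rows([[555,-100,200],[555,-95,260],[555,-90,320],[550,-80,380],[545,-70,440],[540,-60,500],[532,-50,560],[525,-40,615],[518,0,650],cyl(480,25,650)],s)
E
```

```text
shelf [[-377.38005967 -402.98924359    0.        ]
 [ 137.78348056    6.17885289    0.        ]]
[[-0.003, -0.002, -0.054], [-0.008, -0.004, -0.114], [-0.013, -0.006, -0.174], [-0.024, -0.005, -0.234], [-0.035, -0.004, -0.294], [-0.046, -0.002, -0.354], [-0.058, 0.002, -0.414], [-0.069, 0.005, -0.469], [-0.11, -0.001, -0.504], [-0.169, -0.004, -0.504]]
```

Call:
jog_arm:
  increments:
    - [-0.003, -0.002, -0.05]
    - [-0.008, -0.004, -0.11]
    - [-0.013, -0.006, -0.17]
    - [-0.024, -0.005, -0.23]
    - [-0.035, -0.004, -0.29]
    - [-0.046, -0.002, -0.35]
    - [-0.058, 0.002, -0.41]
    - [-0.069, 0.005, -0.469]
    - [-0.11, -0.001, -0.504]
    - [-0.169, -0.004, -0.504]

```text
invalid input
```

Call:
jog_arm:
  increments:
    - [-0.003, -0.002, -0.05, 0]
    - [-0.008, -0.004, -0.11, 0]
    - [-0.013, -0.006, -0.17, 0]
    - [-0.024, -0.005, -0.23, 0]
    - [-0.035, -0.004, -0.29, 0]
    - [-0.046, -0.002, -0.35, 0]
    - [-0.058, 0.002, -0.41, 0]
    - [-0.069, 0.005, -0.469, 0]
    - [-0.11, -0.001, -0.504, 0]
    - [-0.169, -0.004, -0.504, 0]

```text
clock: 11.98
position: [504.5, 58.8, 650.0]
ee_rot: [0.806, -0.592, 0.003, -0.004]
contact_force: [1.9, 1.2, -4.3]
gripper_width: 18.7
```

Run:
```python
from h import *
s=read_state(); print(s["position"],s["joints"],s["gripper_width"])
rows([cyl(490,a,650) for a in (27,34,41,48,55,62,69,76,83,90,98,106,106)],s)
```

```text
[504.51064066  58.80598342 649.96912506] [ 4.36705078e-01  2.09787110e-01  7.51187386e-01  1.23465793e-03
 -2.10144594e+00 -1.32543679e-01] 18.71010200139052
[[-0.019, -0.011, 0.0], [-0.081, -0.016, 0.0], [-0.144, -0.014, 0.0], [-0.206, -0.004, 0.0], [-0.267, 0.013, -0.0], [-0.325, 0.038, -0.0], [-0.379, 0.069, -0.001], [-0.43, 0.107, -0.001], [-0.475, 0.151, -0.001], [-0.514, 0.2, -0.002], [-0.552, 0.261, -0.003], [-0.581, 0.327, -0.003], [-0.581, 0.327, -0.003]]
```

Call:
jog_arm:
  increments:
    - [-0.04, -0.014, 0, 0]
    - [-0.1, -0.016, 0, 0]
    - [-0.16, -0.012, 0, 0]
    - [-0.22, 0, 0, 0]
    - [-0.28, 0.017, 0, 0]
    - [-0.335, 0.042, 0, 0]
    - [-0.386, 0.074, 0, 0]
    - [-0.434, 0.112, 0, 0]
    - [-0.48, 0.156, 0, 0]
    - [-0.514, 0.2, 0, 0]

```text
clock: 13.22
position: [157.7, 492.2, 644.8]
ee_rot: [0.806, -0.592, 0.004, -0.002]
contact_force: [-0.1, 0.6, -3.0]
gripper_width: 18.5
```

Run:
```python
from h import *
s=read_state(); print(s["position"],s["joints"],s["gripper_width"])
rows([cyl(490,a,650) for a in (97,106)]+[cyl(r,106,650) for r in (550,600,650,700,750)],s)
```

```text
[157.6700226  492.22504352 644.82416099] [ 1.58036809  0.22916849  0.75937137  0.0106825  -2.10332299 -1.27031049] 18.47761485536597
[[-0.031, 0.052, -0.006], [-0.063, 0.126, -0.007], [-0.123, 0.124, -0.007], [-0.173, 0.123, -0.007], [-0.223, 0.122, -0.007], [-0.273, 0.12, -0.007], [-0.323, 0.119, -0.008]]
```

Call:
jog_arm:
  increments:
    - [-0.03, 0.052, 0, 0]
    - [-0.063, 0.11, 0, 0]
    - [-0.1, 0.125, 0, 0]
    - [-0.15, 0.123, 0, 0]
    - [-0.2, 0.122, 0, 0]
    - [-0.24, 0.121, 0, 0]
    - [-0.27, 0.12, 0, 0]

```text
clock: 14.1
position: [-38.2, 688.3, 602.2]
ee_rot: [0.807, -0.591, 0.002, -0.008]
contact_force: [0.6, 0.7, -4.5]
gripper_width: 19.0
```

Run:
```python
from h import *
s=read_state(); print(s["joints"],s["clock"]); delta(cyl(700,106,650),197.5,s)
```

```text
[ 1.86654398  0.67712575  1.40159691  0.02017172 -2.2884615  -1.54667498] 14.1
at [-38.2 688.3 602.2] jaw -162.4 shift [-0.0279 -0.0085 -0.0475] turn 0.06124956076837407 tilt z [ 0.013  0.011 -1.   ]
```

Call:
jog_arm:
  increments:
    - [-0.05, 0, -0.05, 0]
    - [-0.1, 0, -0.1, 0]
    - [-0.15, 0, -0.15, 0]
    - [-0.2, 0, -0.2, 0]
    - [-0.25, 0, -0.25, 0]
    - [-0.3, 0, -0.3, 0]

```text
clock: 14.85
position: [-75.1, 691.7, 606.4]
ee_rot: [0.807, -0.591, -0.009, -0.023]
contact_force: [0.1, 0.4, -3.0]
gripper_width: 18.8
```

Run:
```python
from h import *
s=read_state(); print(s["joints"],s["clock"]); delta(cyl(700,106,650),197.5,s)
```

```text
[ 1.92199013  0.67649957  1.40687915  0.03570358 -2.260841   -1.59205364] 14.85
at [-75.1 691.7 606.4] jaw -162.5 shift [-0.015  -0.043  -0.0419] turn 0.03948043067384788 tilt z [ 0.012  0.047 -0.999]
```

Call:
jog_arm:
  increments:
    - [-2, 0, -1.5, 0]
    - [-2, 0, -1.5, 0]
    - [-2, 0, -1.5, 0]
    - [-2, 0, -1.5, 0]
    - [-2, 0, -1.5, 0]
    - [-2, 0, -1.5, 0]

```text
clock: 15.6
position: [-126.3, 717.1, 585.6]
ee_rot: [0.806, -0.59, -0.021, -0.037]
contact_force: [0.5, 0.2, -2.4]
gripper_width: 18.8
```

Run:
```python
from h import *
s=read_state(); print(s["joints"],s["clock"]); delta(cyl(700,106,650),197.5,s)
```

```text
[ 1.98276431  0.71103095  1.40667381  0.05188834 -2.19238681 -1.64404324] 15.6
at [-126.3  717.1  585.6] jaw -162.5 shift [ 0.0215 -0.0852 -0.0634] turn 0.010225200773959386 tilt z [ 0.009  0.084 -0.996]
```

Call:
jog_arm:
  increments:
    - [-2, 0.2, -1.1, 0]
    - [-2, 0.2, -1.1, 0]
    - [-2, 0.2, -1.1, 0]
    - [-2, 0.2, -1.1, 0]
    - [-2, 0.2, -1.1, 0]
    - [-2, 0.2, -1.1, 0]
    - [-2, 0.2, -1.1, 0]
    - [-2, 0.2, -1.1, 0]
    - [-2, 0.2, -1.1, 0]
    - [-2, 0.2, -1.1, 0]

```text
clock: 16.85
position: [-222.2, 760.0, 529.5]
ee_rot: [0.805, -0.589, -0.036, -0.05]
contact_force: [-0.7, 0.0, -3.1]
gripper_width: 18.8
```

Run:
```python
from h import *
s=read_state(); print(s["joints"],s["clock"],s["joint_vel"]); delta(cyl(700,106,650),197.5,s)
cv2.imwrite("pics/s8.png",get_image("scene")[:,:,::-1])
```

```text
[ 2.08016921  0.79437153  1.40670993  0.07022583 -2.07426394 -1.73556238] 16.85 [ 0.04549648  0.04703725  0.00200274  0.00300165  0.04748376 -0.04779792]
at [-222.2  760.   529.5] jaw -162.5 shift [ 0.0819 -0.1662 -0.1246] turn -0.020227244455895743 tilt z [ 0.001  0.124 -0.992]
```

Call:
jog_arm:
  increments:
    - [-2, 0.4, -1.2, 0]
    - [-2, 0.4, -1.2, 0]

```text
clock: 17.15
position: [-247.7, 763.7, 531.7]
ee_rot: [0.805, -0.588, -0.052, -0.064]
contact_force: [-1.0, 0.1, -2.6]
gripper_width: 18.9
```

Call:
jog_arm:
  increments:
    - [-2, 0.4, -1.2, 0]
    - [-2, 0.4, -1.2, 0]

```text
clock: 17.4
position: [-270.5, 765.9, 536.9]
ee_rot: [0.803, -0.586, -0.069, -0.077]
contact_force: [0.3, -0.7, -3.0]
gripper_width: 19.2
```

Call:
jog_arm:
  increments:
    - [-2, 0.4, -1.2, 0]

```text
clock: 17.52
position: [-282.1, 769.3, 542.7]
ee_rot: [0.802, -0.585, -0.083, -0.089]
contact_force: [0.5, 0.6, -2.5]
gripper_width: 18.8
```

Call:
jog_arm:
  increments:
    - [-2, 0.4, -1.2, 0]

```text
clock: 17.65
position: [-292.6, 770.9, 552.0]
ee_rot: [0.8, -0.583, -0.099, -0.101]
contact_force: [0.6, -0.3, -2.8]
gripper_width: 19.2
```

Run:
```python
from h import *
s=read_state(); print(s["joints"],s["clock"]); delta(cyl(700,106,650),197.5,s)
```

```text
[ 2.16963066  0.78693238  1.40669919  0.1316172  -1.93210814 -1.79504695] 17.65
at [-292.6  770.9  552. ] jaw -162.5 shift [ 0.0986 -0.2298 -0.1192] turn -0.0012643804466847541 tilt z [-0.04   0.276 -0.96 ]
```

Call:
jog_arm:
  increments:
    - [-2, 1.2, -1.2, 0]

```text
clock: 17.77
position: [-317.9, 765.7, 560.8]
ee_rot: [0.798, -0.582, -0.113, -0.112]
contact_force: [-0.9, 0.6, -2.3]
gripper_width: 19.3
```

Call:
jog_arm:
  increments:
    - [-2, 1.2, -1.2, 0]

```text
clock: 17.9
position: [-345.0, 759.2, 569.1]
ee_rot: [0.796, -0.579, -0.128, -0.122]
contact_force: [-0.4, 0.6, -3.3]
gripper_width: 18.8
```

Call:
jog_arm:
  increments:
    - [-2, 1.2, -1.2, 0]

```text
clock: 18.02
position: [-369.0, 752.0, 578.7]
ee_rot: [0.794, -0.576, -0.143, -0.132]
contact_force: [0.0, 0.7, -3.1]
gripper_width: 18.7
```

Run:
```python
from h import *
s=read_state(); print(s["joints"],s["clock"]); delta(cyl(700,106,650),197.5,s)
```

```text
[ 2.27910556  0.77504771  1.40642838  0.194796   -1.85048746 -1.87747701] 18.025
at [-369.   752.   578.7] jaw -162.5 shift [ 0.1007 -0.3068 -0.104 ] turn 0.017542503310096436 tilt z [-0.076  0.375 -0.924]
```

Call:
jog_arm:
  increments:
    - [-2, 1.6, -1, 0]

```text
clock: 18.15
position: [-398.0, 743.7, 586.1]
ee_rot: [0.791, -0.574, -0.159, -0.141]
contact_force: [0.1, -0.0, -3.0]
gripper_width: 18.9
```

Call:
jog_arm:
  increments:
    - [-2, 1.6, -1, 0]

```text
clock: 18.27
position: [-427.0, 734.7, 592.4]
ee_rot: [0.789, -0.57, -0.174, -0.149]
contact_force: [-0.7, 1.3, -2.4]
gripper_width: 18.8
```

Call:
jog_arm:
  increments:
    - [-2, 1.6, -1, 0]

```text
clock: 18.4
position: [-453.7, 724.6, 600.1]
ee_rot: [0.786, -0.567, -0.19, -0.157]
contact_force: [-0.1, -0.5, -3.0]
gripper_width: 18.8
```

Run:
```python
from h import *
s=read_state(); print(s["joints"],s["clock"]); delta(cyl(700,106,650),197.5,s)
```

```text
[ 2.39887242  0.77593669  1.4064801   0.26750618 -1.76510322 -1.96673166] 18.4
at [-453.7  724.6  600.1] jaw -162.0 shift [ 0.1009 -0.3934 -0.0974] turn 0.4713331788399273 tilt z [-0.121  0.463 -0.878]
```

Call:
jog_arm:
  increments:
    - [-2, 1.6, -1, 0]

```text
clock: 18.52
position: [-478.5, 713.7, 608.9]
ee_rot: [0.783, -0.563, -0.206, -0.165]
contact_force: [-0.5, -0.3, -3.1]
gripper_width: 18.5
```

Call:
jog_arm:
  increments:
    - [0.01, 0, 0, 0]
    - [0.02, 0, 0, 0]

```text
clock: 18.77
position: [-474.5, 695.9, 598.0]
ee_rot: [0.784, -0.562, -0.206, -0.165]
contact_force: [0.4, -0.7, -2.3]
gripper_width: 19.0
```

```bash
cat > arm.py <<'E'
import numpy as np
from scipy.optimize import least_squares
from scipy.spatial.transform import Rotation as R
L1,L2,DD,c=565.1,423.1,159.6,-1.2
def fk(j,T,H,s4=1):
    f0=np.array([np.cos(j[0]),np.sin(j[0]),0]);up=np.array([0,0,1.]);l=np.cross(up,f0)
    a=j[1]-j[2]; f=np.cos(a)*f0-np.sin(a)*up; n=-np.sin(a)*f0-np.cos(a)*up  # n: perpendicular 'down'
    e=np.array([0,0,H])+c*f0+L1*(np.sin(j[1])*f0+np.cos(j[1])*up); w=e+L2*f
    r=R.from_rotvec(s4*j[3]*f); l2=r.apply(l); n2=r.apply(n)
    t=np.cos(-j[4])*f+np.sin(-j[4])*n2
    k=w-DD*l2
    return k+T*t,t,dict(sh=np.array([0,0,H]),elbow=e,wrist=w,l2=l2,knee=k)
E
python3 - <<'E'
from h import *; from arm import *
s=read_state(); print(s["clock"]); delta([0,0,0],196.4,s)
for s4 in(1,-1):
    def g(x): 
        q,t,_=fk(s["joints"],x[0],x[0]-120,s4); return q-s["position"]
    r=least_squares(g,[270]); q,t,_=fk(s["joints"],r.x[0],r.x[0]-120,s4)
    print(s4,r.x,r.fun,t,R.from_quat(s["ee_rot"]).apply([0,0,1]))
E
```

```text
18.775
at [-474.5  695.9  598. ] jaw -161.7 shift [ 1.0045 -0.2153  0.1083] turn 1.9284594092619045 tilt z [-0.138  0.49  -0.861]
1 [93.8494314] [ -39.17194412 -108.85851936 -109.33754937] [-0.50733109  0.04264194 -0.86069555] [-0.13776589  0.49012624 -0.86069555]
-1 [280.34055021] [-0.16510561 -0.24714659  0.70627409] [-0.13776589  0.49012624 -0.86069555] [-0.13776589  0.49012624 -0.86069555]
```

```bash
cat > plan.py <<'E'
from m import *; from arm import *
cz=np.array([-.5,0,.8660]);cx=np.array([.8660,0,.5]);o=np.array([.3,0,59.9])
M=R.from_euler('z',p[2])
def ch(P): P=np.array(P,float).reshape(-1,3); return W(o+P[:,:1]*cx+P[:,1:2]*np.array([0,1,0])+P[:,2:]*cz,p)
def toch(Q): 
    m=M.inv().apply(np.array(Q).reshape(-1,3)-[p[0],p[1],0])-o; return np.c_[m@cx,m[:,1],m@cz]
T,H=280.3,160.3
def ik(pos,t,j0):
    g=lambda j:np.r_[fk(j,T,H,-1)[0]-pos,300*(fk(j,T,H,-1)[1]-t)]
    return least_squares(g,j0)
def lidpts(th):
    ex=np.cos(th)*cx-np.sin(th)*cz; ez=np.sin(th)*cx+np.cos(th)*cz; h=o+90*cx+70.5*cz
    P=[h-L*ex+z*ez+[0,y,0] for L in np.arange(0,181,10) for y in np.arange(-90,91,10) for z in (0,8)]
    P+=[h-L*ex+z*ez+[0,y,0] for L in (185,190,195,200) for y in np.arange(-30,31,10) for z in(0,8)]
    return W(P,p)
def dseg(P,a,b):
    u=np.clip((P-a)@(b-a)/((b-a)@(b-a)),0,1); return np.linalg.norm(P-a-u[:,None]*(b-a),axis=1)
def clear(j,th):
    q,t,d=fk(j,T,H,-1); Lp=lidpts(th); k,l2=d["knee"],d["l2"]
    return dict(body=dseg(Lp,q-56*t,k).min()-43, tube=dseg(Lp,k,k+220*l2).min()-43, fore=dseg(Lp,d["wrist"],d["elbow"]).min()-50)
E
python3 - <<'E'
from plan import *
s=read_state(); r=R.from_quat(s["ee_rot"]); t=r.apply([0,0,1])
x,y=r.apply([1,0,0]),r.apply([0,1,0]); print("y",y,"machine y",M.apply([0,1,0]))
for turn in (-1,0,1,2,3): print(turn,(r*R.from_euler('z',turn,degrees=True)).apply([0,1,0]))
print("floor normal",ch([[0,0,1]])-ch([[0,0,0]]))
j0=s["joints"][:5].copy(); j0[0]=.5
for xc in(-34,-30):
  for yc in(-20,0,20):
    r2=r*R.from_euler('z',1,degrees=True)
    for h in (0,60,150):
      tcp=ch([[xc,yc,6+h]])[0]-r2.apply([-6.5,0,48.2]); res=ik(tcp,t,j0)
      print(xc,yc,h,tcp.round(),res.cost.round(3),res.x.round(2),{a:[round(v[a]) for v in (clear(res.x,1.6),clear(res.x,1.5),clear(res.x,1.3))] for a in("body","tube","fore")})
E
```

```text
y [-0.94892026 -0.31434835 -0.02711938] machine y [-0.95925373 -0.28254606  0.        ]
-1 [-0.94382186 -0.3284892  -0.03598801]
0 [-0.94892026 -0.31434835 -0.02711938]
1 [-0.9537296  -0.30011175 -0.0182425 ]
2 [-0.95824843 -0.28578373 -0.00936006]
3 [-9.62475364e-01 -2.71368657e-01 -4.74764334e-04]
floor normal [[ 0.14127303 -0.47962687  0.866     ]]
-34 -20 0 [582. 172.  86.] 0.0 [ 0.27  0.57 -0.01 -0.61 -1.08] {'body': [90, 76, 37], 'tube': [31, 29, 29], 'fore': [28, 31, 53]}
-34 -20 60 [591. 143. 138.] 0.0 [ 0.22  0.52  0.04 -0.58 -1.19] {'body': [92, 75, 36], 'tube': [86, 85, 88], 'fore': [81, 83, 100]}
-34 -20 150 [603. 100. 216.] 0.0 [ 0.16  0.46  0.15 -0.54 -1.36] {'body': [94, 75, 35], 'tube': [174, 174, 177], 'fore': [168, 169, 183]}
-34 0 0 [563. 166.  86.] 0.0 [ 0.27  0.55 -0.06 -0.62 -1.07] {'body': [90, 76, 37], 'tube': [25, 24, 27], 'fore': [20, 23, 47]}
-34 0 60 [572. 138. 138.] 0.0 [ 0.22  0.49 -0.01 -0.58 -1.17] {'body': [92, 75, 36], 'tube': [83, 83, 87], 'fore': [78, 79, 97]}
-34 0 150 [584.  94. 216.] 0.0 [ 0.15  0.43  0.1  -0.54 -1.35] {'body': [94, 75, 35], 'tu
[... 931 characters left out ...]
e': [25, 23, 27], 'fore': [20, 24, 49]}
-30 0 60 [571. 141. 140.] 0.0 [ 0.23  0.49 -0.01 -0.58 -1.17] {'body': [88, 71, 32], 'tube': [83, 83, 87], 'fore': [78, 80, 98]}
-30 0 150 [583.  98. 218.] 0.0 [ 0.16  0.43  0.1  -0.55 -1.35] {'body': [90, 71, 31], 'tube': [173, 172, 177], 'fore': [167, 168, 182]}
-30 20 0 [543. 164.  88.] 0.0 [ 0.27  0.52 -0.1  -0.63 -1.05] {'body': [86, 72, 33], 'tube': [23, 23, 27], 'fore': [17, 21, 46]}
-30 20 60 [551. 135. 140.] 0.0 [ 0.22  0.46 -0.05 -0.59 -1.16] {'body': [88, 71, 32], 'tube': [83, 82, 87], 'fore': [76, 79, 97]}
-30 20 150 [564.  92. 218.] 0.0 [ 0.15  0.4   0.05 -0.55 -1.34] {'body': [90, 71, 31], 'tube': [173, 172, 177], 'fore': [166, 168, 181]}
```

Run:
```python
from plan import *
s=read_state(); r=R.from_quat(s["ee_rot"]); r2=r*R.from_euler('z',2,degrees=True)
tcp=lambda h:ch([[-32,-10,6+h]])[0]-r2.apply([-6.5,0,48.2])
print(tcp(0),tcp(200))
wp=np.array([s["position"],[-300,690,590],[-100,680,580],[100,650,560],[280,560,540],[420,430,520],[520,290,500],[580,160,480],[600,90,400],tcp(220)])
L=np.r_[0,np.cumsum(np.linalg.norm(np.diff(wp,axis=0),axis=1))];print(L[-1])
u=np.linspace(0,L[-1],27)[1:]; P=np.c_[[np.interp(u,L,wp[:,i]) for i in range(3)]].T
rows(P,s)
j=s["joints"][:5]
for q in wp[1:]:
    res=ik(q,r.apply([0,0,1]),j); j=res.x; print(q.round(),res.cost.round(2),j.round(2))
```

```text
[572.08230381 170.82805223  87.27280488] [600.33690992  74.90267898 260.47280488]
1523.5391782205318
[[0.02, -0.055, -0.007], [0.039, -0.11, -0.013], [0.059, -0.164, -0.02], [0.079, -0.219, -0.027], [0.1, -0.273, -0.034], [0.12, -0.328, -0.041], [0.144, -0.381, -0.048], [0.17, -0.433, -0.055], [0.197, -0.484, -0.063], [0.225, -0.535, -0.071], [0.264, -0.576, -0.086], [0.303, -0.617, -0.101], [0.342, -0.658, -0.116], [0.386, -0.691, -0.134], [0.434, -0.718, -0.154], [0.481, -0.746, -0.174], [0.53, -0.77, -0.195], [0.582, -0.787, -0.217], [0.633, -0.804, -0.239], [0.686, -0.816, -0.261], [0.74, -0.823, -0.284], [0.794, -0.829, -0.306], [0.85, -0.826, -0.29], [0.903, -0.823, -0.269], [0.942, -0.82, -0.225], [0.981, -0.816, -0.182]]
[-300.  690.  590.] 0.0 [ 2.27  0.35  0.6   0.22 -1.33]
[-100.  680.  580.] 0.0 [ 1.98  0.2   0.43  0.07 -1.27]
[100. 650. 560.] 0.0 [ 1.61  0.17  0.41 -0.12 -1.3 ]
[280. 560. 540.] 0.0 [ 1.22  0.15  0.42 -0.31 -1.39]
[420. 430. 520.] 0.0 [ 0.84  0.18  0.44 -0.45 -1.54]
[520. 290. 500.] 0.0 [ 0.51  0.24  0.5  -0.52 -1.68]
[580. 160. 480.] 0.0 [ 0.26  0.31  0.56 -0.55 -1.79]
[600.  90. 400.] 0.0 [ 0.14  0.36  0.44 -0.53 -1.7 ]
[603.  65. 278.] 0.0 [ 0.1   0.42  0.24 -0.53 -1.5 ]
```

Call:
jog_arm:
  increments:
    - [0.02, -0.055, -0.007, 0]
    - [0.039, -0.11, -0.013, 0.5]
    - [0.059, -0.164, -0.02, 1]
    - [0.079, -0.219, -0.027, 1.5]
    - [0.1, -0.273, -0.034, 2]
    - [0.12, -0.328, -0.041, 2]
    - [0.144, -0.381, -0.048, 2]
    - [0.17, -0.433, -0.055, 2]
    - [0.197, -0.484, -0.063, 2]
    - [0.225, -0.535, -0.071, 2]

```text
clock: 20.02
position: [107.8, 645.4, 559.9]
ee_rot: [0.774, -0.575, -0.209, -0.162]
contact_force: [0.2, -0.0, -2.6]
gripper_width: 19.1
```

Run:
```python
from plan import *
s=read_state(); r=R.from_quat(s["ee_rot"]);print(s["position"],s["clock"],s["gripper_width"],r.as_matrix().T.round(3))
tcp=lambda h:ch([[-32,-10,6+h]])[0]-r.apply([-6.5,0,48.2])
wp=np.array([s["position"],[280,560,540],[420,430,520],[520,290,500],[580,160,480],[600,90,400],tcp(220)])
L=np.r_[0,np.cumsum(np.linalg.norm(np.diff(wp,axis=0),axis=1))];print(L[-1])
u=np.linspace(0,L[-1],18)[1:]; P=np.c_[[np.interp(u,L,wp[:,i]) for i in range(3)]].T
rows(P,s)
```

```text
[107.78969364 645.35041642 559.87955851] 20.025 19.127383173774195 [[ 0.252 -0.823 -0.51 ]
 [-0.958 -0.287 -0.01 ]
 [-0.137  0.491 -0.86 ]]
936.017664992198
[[0.035, -0.04, -0.014], [0.07, -0.08, -0.028], [0.106, -0.12, -0.041], [0.145, -0.154, -0.058], [0.189, -0.182, -0.077], [0.232, -0.209, -0.096], [0.276, -0.237, -0.114], [0.324, -0.255, -0.135], [0.372, -0.272, -0.156], [0.42, -0.29, -0.177], [0.47, -0.299, -0.198], [0.52, -0.307, -0.219], [0.571, -0.312, -0.231], [0.624, -0.311, -0.215], [0.672, -0.31, -0.192], [0.709, -0.308, -0.151], [0.746, -0.305, -0.11]]
```

Call:
jog_arm:
  increments:
    - [0.035, -0.04, -0.014, 0]
    - [0.07, -0.08, -0.028, 0]
    - [0.106, -0.12, -0.041, 0]
    - [0.145, -0.154, -0.058, 0]
    - [0.189, -0.182, -0.077, 0]
    - [0.232, -0.209, -0.096, 0]
    - [0.276, -0.237, -0.114, 0]
    - [0.324, -0.255, -0.135, 0]
    - [0.372, -0.272, -0.156, 0]
    - [0.42, -0.29, -0.177, 0]

```text
clock: 21.28
position: [516.3, 294.7, 501.7]
ee_rot: [0.775, -0.575, -0.208, -0.163]
contact_force: [0.8, 0.8, -2.1]
gripper_width: 18.9
```

Run:
```python
from plan import *
s=read_state(); r=R.from_quat(s["ee_rot"])
tcp=lambda h:ch([[-32,-10,6+h]])[0]-r.apply([-6.5,0,48.2])
rows([[557,210,487],[580,160,480],[592,120,430],[600,90,380],[604,75,320],tcp(220),tcp(180),tcp(150)],s)
```

```text
[[0.087, -0.015, -0.034], [0.138, -0.022, -0.056], [0.199, -0.022, -0.034], [0.251, -0.02, -0.007], [0.295, -0.019, 0.037], [0.325, -0.015, 0.068], [0.325, -0.014, 0.108], [0.325, -0.014, 0.138]]
```

Call:
jog_arm:
  increments:
    - [0.05, -0.008, -0.02, 0]
    - [0.1, -0.016, -0.04, 0]
    - [0.15, -0.022, -0.05, 0]
    - [0.2, -0.022, -0.034, 0]
    - [0.251, -0.02, -0.007, 0]
    - [0.295, -0.019, 0.037, 0]
    - [0.325, -0.015, 0.068, 0]
    - [0.325, -0.014, 0.09, 0]
    - [0.325, -0.014, 0.09, 0]

```text
clock: 22.4
position: [599.3, 76.0, 257.7]
ee_rot: [0.775, -0.575, -0.208, -0.161]
contact_force: [-0.1, 0.2, -2.3]
gripper_width: 18.3
```

Run:
```python
from plan import *
s=read_state(); r=R.from_quat(s["ee_rot"]); print(s["position"],r.as_matrix().T.round(3),s["clock"])
for n in("scene","top"): cv2.imwrite(f"pics/{n}9.png",get_image(n)[:,:,::-1])
tcp=lambda h:ch([[-32,-10,6+h]])[0]-r.apply([-6.5,0,48.2])
rows([tcp(h) for h in (150,100,60,30,10,0)],s)
b=s["position"]+r.apply([-6.5,0,48.2]); print("base in chamber",toch(b))
```

```text
[599.26040385  75.96116622 257.6732994 ] [[ 0.252 -0.824 -0.508]
 [-0.958 -0.287 -0.011]
 [-0.137  0.489 -0.861]] 22.4
[[0.0, -0.0, 0.047], [0.001, -0.0, 0.097], [0.001, 0.0, 0.137], [0.001, 0.0, 0.167], [0.001, 0.001, 0.187], [0.002, 0.001, 0.197]]
base in chamber [[-32.30902329  -9.29145932 202.89920219]]
```

View pics/scene9.png

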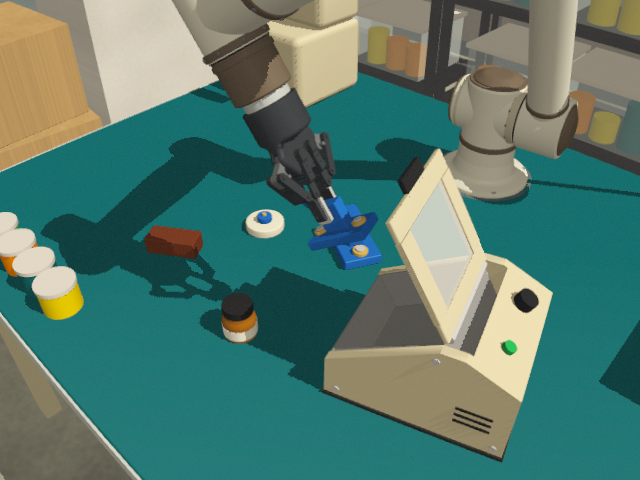

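View pics/top9.png

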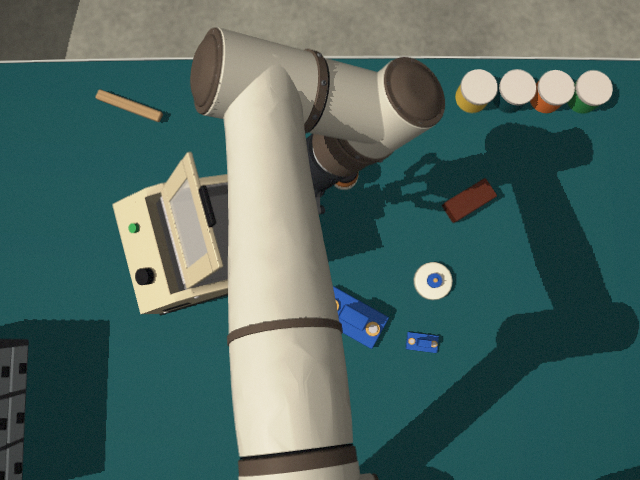

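Run:
```python
from plan import *
t=cv2.imread("pics/top0.png");s=cv2.imread("pics/scene0.png")
P=ch([[-84,-84,70],[-84,84,70],[-84,84,6],[-84,-84,6],[84,-84,70],[0,-84,70],[0,84,70],[-84,0,70]])
for n,im,x0,y0,w,h,f in(("top",t,160,150,140,140,4),("scene",s,315,240,160,130,4)):
    c=cv2.resize(im[y0:y0+h,x0:x0+w],None,fx=f,fy=f,interpolation=cv2.INTER_CUBIC)
    for i,q in enumerate(proj(n,P)): u=tuple(int(v) for v in ((q-[x0,y0]+.5)*f)); cv2.drawMarker(c,u,(0,0,255),0,10,1); cv2.putText(c,str(i),u,0,.5,(0,255,255),1)
    cv2.imwrite(f"pics/chk_{n}.png",c)
```

```text
(no output)
```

View pics/chk_top.png

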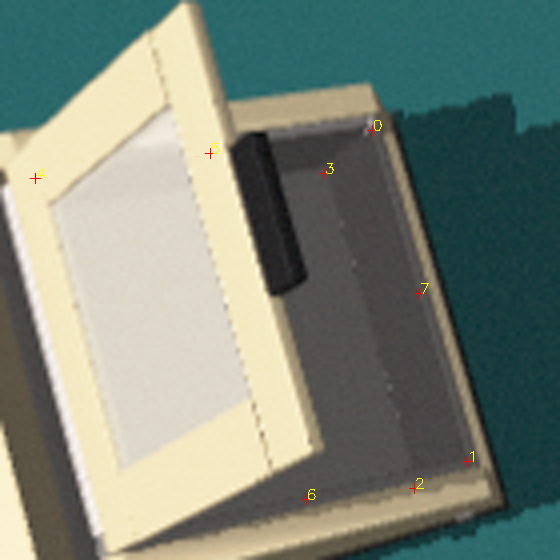

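View pics/chk_scene.png

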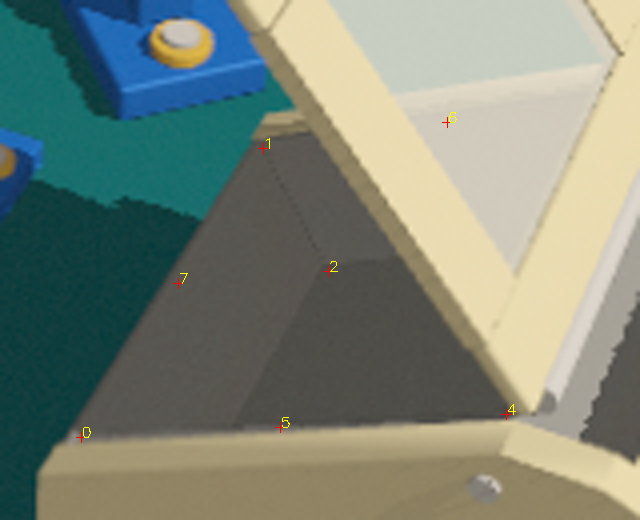

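Call:
jog_arm:
  increments:
    - [0, 0, 0.03, 0]
    - [0.001, 0, 0.06, 0]
    - [0.001, 0, 0.09, 0]
    - [0.001, 0, 0.12, 0]
    - [0.001, 0, 0.145, 0]
    - [0.001, 0, 0.165, 0]
    - [0.001, 0, 0.178, 0]
    - [0.001, 0, 0.18, 0]
    - [0.001, 0, 0.18, 0]

```text
clock: 23.62
position: [577.8, 162.7, 105.5]
ee_rot: [0.775, -0.574, -0.205, -0.164]
contact_force: [-0.1, -1.1, -3.4]
gripper_width: 19.0
```

Run:
```python
from plan import *
s=read_state(); r=R.from_quat(s["ee_rot"]); b=s["position"]+r.apply([-6.5,0,48.2]); print("base in chamber",toch(b),s["contact_force"],s["wrist_torque"],s["clock"])
cv2.imwrite("pics/s10.png",cv2.resize(get_image("scene")[130:400,240:560,::-1],None,fx=2.2,fy=2.2))
```

```text
base in chamber [[-31.16316753 -13.44300643  26.45820951]] [-0.10389275 -1.11244136 -3.42873986] [-1.41956952 -0.38678857  0.00749175] 23.625
```

View pics/s10.png

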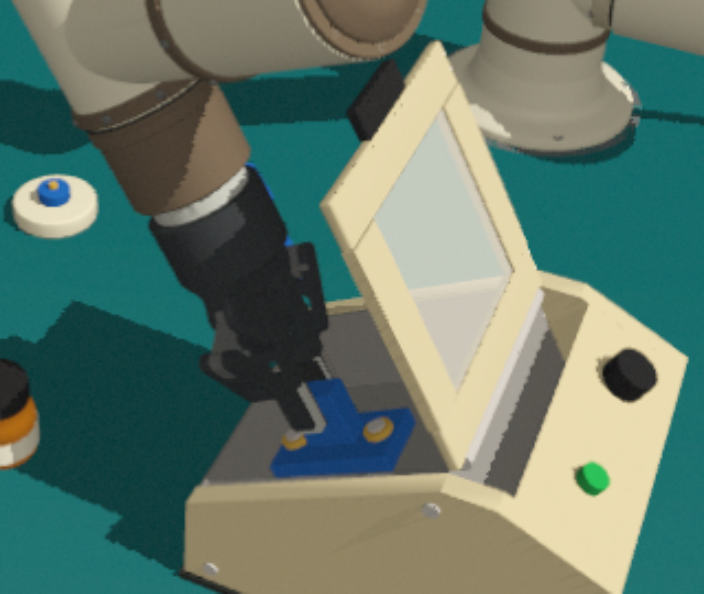

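Call:
jog_arm:
  increments:
    - [0, 0, 0.004, 0]
    - [0, 0, 0.008, 0]
    - [0, 0, 0.011, 0]
    - [0, 0, 0.013, 0]
    - [0, 0, 0.015, 0]
    - [0, 0, 0.015, 0]

```text
clock: 24.42
position: [575.8, 170.0, 92.5]
ee_rot: [0.775, -0.574, -0.205, -0.164]
contact_force: [-0.8, 0.4, -2.9]
gripper_width: 19.0
```

```bash
cat > st.py <<'E'
from plan import *
s=read_state(); r=R.from_quat(s["ee_rot"]); b=s["position"]+r.apply([-6.5,0,48.2]); print("base in chamber",toch(b).round(1),"force tool",r.inv().apply(s["contact_force"]).round(1),s["wrist_torque"].round(2),s["clock"],"axis",toch(s["position"]+100*r.apply([0,0,1]))-toch(s["position"]),s["gripper_width"])
E
python3 st.py
```

```text
base in chamber [[-31.1 -13.6  11.4]] force tool [0.9 0.7 2.8] [-1.51 -0.38 -0.02] 24.425 axis [[  0.7694796   -1.30271694 -99.98635359]] 18.997318017064913
```

Call:
jog_arm:
  increments:
    - [0, 0, 0.002, 0]
    - [0, 0, 0.003, 0]
    - [0, 0, 0.003, 0]

```text
clock: 24.8
position: [575.3, 171.5, 89.9]
ee_rot: [0.775, -0.574, -0.205, -0.164]
contact_force: [0.7, 0.2, -2.6]
gripper_width: 19.1
```

Call:
jog_arm:
  increments:
    - [0, 0, 0.0015, 0]
    - [0, 0, 0.0015, 0]

```text
clock: 25.05
position: [575.4, 172.1, 89.2]
ee_rot: [0.776, -0.574, -0.205, -0.164]
contact_force: [0.1, -1.5, 0.6]
gripper_width: 19.0
```

```bash
python3 st.py
```

```text
base in chamber [[-31.  -13.9   7.5]] force tool [ 0.9  0.3 -1.2] [-1.36 -0.13  0.08] 25.05 axis [[  0.7418589   -1.33687502 -99.98611148]] 18.97488158550613
```

Call:
jog_arm:
  increments:
    - [0, 0, 0.0015, 0]
    - [0, 0, 0.0015, 0]

```text
clock: 25.3
position: [575.4, 172.3, 89.1]
ee_rot: [0.776, -0.574, -0.205, -0.164]
contact_force: [-1.3, -3.1, 5.8]
gripper_width: 18.9
```

```bash
python3 st.py
```

```text
base in chamber [[-30.8 -13.9   7.3]] force tool [-0.7  2.1 -6.3] [-1.38  0.4   0.29] 25.3 axis [[  0.69084052  -1.35455134 -99.98623911]] 18.897101833638846
```

Call:
jog_arm:
  increments:
    - [0, 0, 0, 0]
    - [0, 0, 0, 0]
    - [0, 0, 0, 0]
    - [0, 0, 0, 0]
  hand: -0.1

```text
clock: 25.8
position: [575.4, 172.4, 89.0]
ee_rot: [0.776, -0.574, -0.205, -0.164]
contact_force: [-0.0, 0.2, -0.2]
gripper_width: 38.6
```

```bash
python3 st.py
python3 - <<'E'
from h import *
cv2.imwrite("pics/s11.png",cv2.resize(get_image("scene")[130:400,240:560,::-1],None,fx=2.2,fy=2.2))
E
```

```text
base in chamber [[-30.8 -13.9   7.1]] force tool [-0.  -0.   0.2] [-0.91 -0.27  0.02] 25.8 axis [[  0.70235373  -1.34107391 -99.98634056]] 38.61951924825549
```

View pics/s11.png

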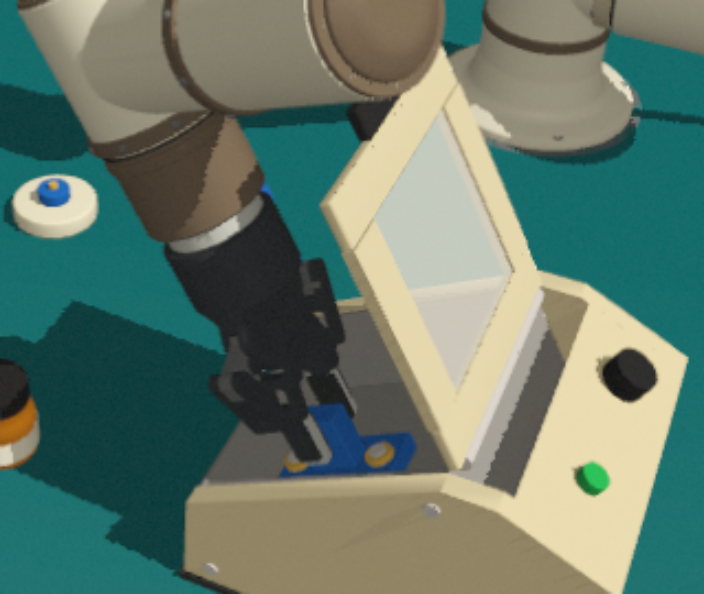

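Run:
```python
from plan import *
s=read_state(); r=R.from_quat(s["ee_rot"]); t=r.apply([0,0,1]); print(toch(s["position"]))
hx,hz=90,70.5
def arc(th,L=165): return (hx-L*np.cos(th)+8*np.sin(th)+11, 0, hz+L*np.sin(th)+8*np.cos(th)+17)
pts=[("up",(-37,-13,150),1.6),("up2",(-37,-5,325),1.6),("over",(60,0,330),1.6),("over2",(150,0,330),1.6),("dn",(150,0,250),1.6)]+[(f"{th:.2f}",arc(th),th) for th in (1.6,1.4,1.2,1,.8,.6,.4,.2,0)]
j=s["joints"][:5]
for n,P,th in pts:
    q=ch([P])[0]; res=ik(q,t,j); j=res.x; _,_,d=fk(j,T,H,-1); print(n,np.round(P),q.round(),res.cost.round(2),j.round(2),{a:int(b) for a,b in clear(j,th).items()})
rows([ch([P])[0] for _,P,_ in pts[:2]],s)
```

```text
[[-37.64537375 -13.37513545  55.31453726]]
up [-37 -13 150] [588. 127. 171.] 0.0 [ 0.2   0.48  0.06 -0.56 -1.24] {'body': 88, 'tube': 119, 'fore': 114}
up2 [-37  -5 325] [605.  41. 323.] 0.0 [ 0.07  0.4   0.31 -0.52 -1.59] {'body': 130, 'tube': 293, 'fore': 285}
over [ 60   0 330] [577. 118. 376.] 0.0 [ 0.2   0.32  0.32 -0.53 -1.61] {'body': 78, 'tube': 297, 'fore': 308}
over2 [150   0 330] [555. 193. 421.] 0.0 [ 0.33  0.27  0.36 -0.53 -1.61] {'body': 81, 'tube': 299, 'fore': 344}
dn [150   0 250] [544. 231. 351.] 0.0 [ 0.4   0.28  0.21 -0.53 -1.44] {'body': 15, 'tube': 220, 'fore': 281}
1.60 [114.   0. 252.] [553. 200. 335.] 0.0 [ 0.34  0.3   0.2  -0.53 -1.44] {'body': -3, 'tube': 219, 'fore': 262}
1.40 [ 81.   0. 251.] [561. 173. 318.] 0.0 [ 0.29  0.32  0.18 -0.54 -1.44] {'body': -1, 'tube': 220, 'fore': 266}
1.20 [ 49.   0. 244.] [568. 150. 296.] 0.0 [ 0.25  0.34  0.16 -0.54 -1.42] {'body': 3, 'tube': 222, 'fore': 271}
1.00 [ 19.   0. 231.] [574. 131. 269.] 0.0 [ 0.22  0.37  0.14 -0.54 -1.39] {'body': 9, 'tube': 226, 'fore': 276}
0.80 [ -8.   0. 211.] [577. 118. 239.] 0.0 [ 0.19  0.4   0.11 -0.54 -1.35] {'body': 16, 'tube': 231, 'fore': 282}
0.60 [-31.   0. 187.] [580. 111. 207.] 0.0 [ 0.18  0.43  0.07 -0.55 -1.3 ] {'body': 23, 'tube': 237, 'fore': 288}
0.40 [-48.   0. 159.] [580. 110. 174.] 0.0 [ 0.18  0.46  0.04 -0.56 -1.25] {'body': 28, 'tube': 243, 'fore': 288}
0.20 [-59.   0. 128.] [578. 116. 141.] 0.0 [ 0.19  0.49  0.01 -0.57 -1.19] {'body': 30, 'tube': 250, 'fore': 274}
0.00 [-64.   0.  96.] [575. 127. 111.] 0.0 [ 0.2   0.53 -0.02 -0.59 -1.13] {'body': 30, 'tube': 254, 'fore': 249}
[[-0.001, -0.001, -0.095], [-0.003, 0.005, -0.27]]
```

Call:
jog_arm:
  increments:
    - [0, 0, -0.02, 0]
    - [0, 0, -0.05, 0]
    - [0, 0, -0.1, 0]
    - [0, 0, -0.15, 0]
    - [0, 0, -0.2, 0]
    - [0, 0.005, -0.25, 0]
    - [0, 0.01, -0.275, 0]
    - [-0.05, 0.012, -0.28, 0]
    - [-0.1, 0.012, -0.28, 0]

```text
clock: 26.98
position: [574.4, 113.5, 383.3]
ee_rot: [0.775, -0.575, -0.204, -0.165]
contact_force: [0.9, -0.1, -0.1]
gripper_width: 38.4
```

Run:
```python
from plan import *
s=read_state(); r=R.from_quat(s["ee_rot"]); print(toch(s["position"]),s["clock"])
for n in("scene","top"): cv2.imwrite(f"pics/{n}12.png",get_image(n)[:,:,::-1])
s2=cv2.imread("pics/scene12.png");cv2.imwrite("pics/s12.png",cv2.resize(s2[130:400,240:560],None,fx=2.2,fy=2.2))
hx,hz=90,70.5
def arc(th,L=185): return (hx-L*np.cos(th)+8*np.sin(th)+11, 0, hz+L*np.sin(th)+8*np.cos(th)+17)
rows([ch([P])[0] for P in [(110,0,335),(145,0,325),(145,0,272),arc(1.6),arc(1.5)]],s)
```

```text
[[ 60.7916408    4.23714179 338.27447885]] 26.975
[[-0.049, -0.005, 0.004], [-0.084, -0.005, 0.014], [-0.084, -0.004, 0.067], [-0.053, -0.004, 0.066], [-0.035, -0.004, 0.066]]
```

View pics/s12.png

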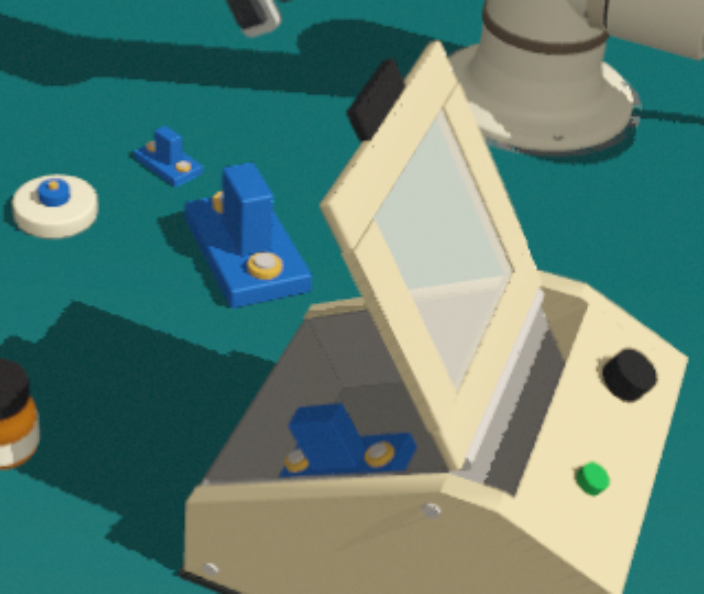

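Call:
jog_arm:
  increments:
    - [-0.04, -0.005, 0, 0]
    - [-0.085, -0.005, 0.005, 0]
    - [-0.09, -0.005, 0.03, 0]
    - [-0.085, -0.004, 0.06, 0]
    - [-0.085, -0.004, 0.067, 0]
    - [-0.085, -0.004, 0.067, 0]
  hand: -1

```text
clock: 27.82
position: [547.3, 219.2, 372.2]
ee_rot: [0.778, -0.572, -0.201, -0.167]
contact_force: [-0.3, -0.3, -0.3]
gripper_width: 0.0
```

Run:
```python
from plan import *
s=read_state(); r=R.from_quat(s["ee_rot"]); print(toch(s["position"]),s["clock"],s["contact_force"])
cv2.imwrite("pics/s13.png",cv2.resize(get_image("scene")[60:330,300:560,::-1],None,fx=2.2,fy=2.2))
hx,hz=90,70.5
def arc(th,L=185): return (hx-L*np.cos(th)+8*np.sin(th)+11, 0, hz+L*np.sin(th)+8*np.cos(th)+17)
rows([ch([arc(a)])[0] for a in (1.6,1.45,1.3,1.15,1.0,.85,.7,.55)],s)
```

```text
[[149.75205636   0.33981836 274.17375868]] 27.825 [-0.30388461 -0.30160463 -0.32228313]
[[0.035, 0.0, 0.002], [0.063, 0.001, 0.002], [0.091, 0.002, 0.006], [0.117, 0.003, 0.014], [0.142, 0.003, 0.026], [0.165, 0.004, 0.042], [0.185, 0.005, 0.06], [0.203, 0.006, 0.082]]
```

View pics/s13.png

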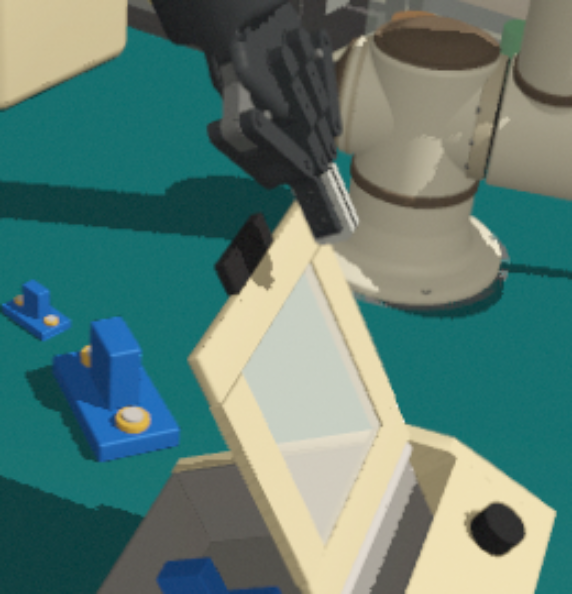

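Call:
jog_arm:
  increments:
    - [0.025, 0, 0.004, 0]
    - [0.042, 0, 0.005, 0]
    - [0.063, 0.001, 0.005, 0]
    - [0.084, 0.002, 0.008, 0]
    - [0.104, 0.002, 0.012, 0]
    - [0.123, 0.003, 0.018, 0]
    - [0.142, 0.003, 0.027, 0]
    - [0.154, 0.004, 0.035, 0]
    - [0.154, 0.004, 0.035, 0]

```text
clock: 29.0
position: [580.0, 108.1, 263.1]
ee_rot: [0.777, -0.572, -0.202, -0.166]
contact_force: [-0.0, -1.0, -1.0]
gripper_width: 0.1
```

Run:
```python
from plan import *
s=read_state(); r=R.from_quat(s["ee_rot"]); P=toch(s["position"]);print(P,s["clock"],s["contact_force"])
cv2.imwrite("pics/s14.png",cv2.resize(get_image("scene")[60:400,260:560,::-1],None,fx=1.7,fy=1.7))
hx,hz=90,70.5
def arc(th,L=180): return (hx-L*np.cos(th)+8*np.sin(th)+11, 0, hz+L*np.sin(th)+8*np.cos(th)+17)
rows([ch([arc(a)])[0] for a in (.85,.7,.55,.4,.3,.2,.1,.05,0)],s)
```

```text
[[ -5.13659869   0.41786889 237.62863226]] 29.0 [-0.0341802  -1.03562265 -0.99349698]
[[0.007, -0.0, 0.01], [0.027, 0.001, 0.028], [0.043, 0.001, 0.049], [0.057, 0.002, 0.072], [0.064, 0.003, 0.089], [0.069, 0.003, 0.106], [0.073, 0.003, 0.124], [0.074, 0.004, 0.133], [0.075, 0.004, 0.142]]
```

View pics/s14.png

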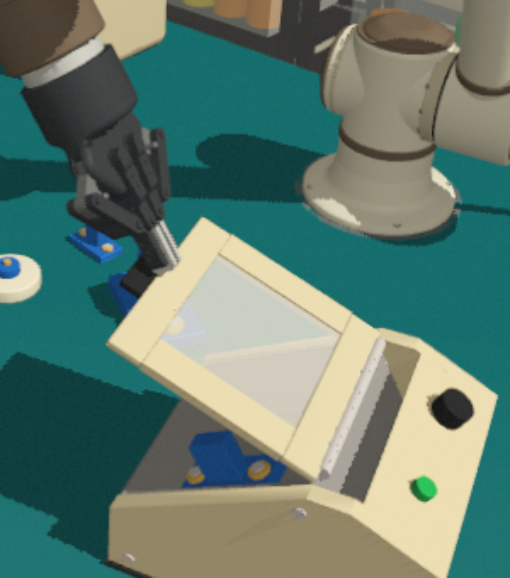

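Call:
jog_arm:
  increments:
    - [0.007, 0, 0.013, 0]
    - [0.02, 0.001, 0.03, 0]
    - [0.033, 0.001, 0.05, 0]
    - [0.046, 0.002, 0.072, 0]
    - [0.054, 0.003, 0.09, 0]
    - [0.059, 0.003, 0.106, 0]
    - [0.063, 0.003, 0.12, 0]
    - [0.064, 0.004, 0.13, 0]
    - [0.065, 0.004, 0.135, 0]
    - [0.065, 0.004, 0.137, 0]

```text
clock: 30.3
position: [576.8, 121.0, 113.1]
ee_rot: [0.778, -0.572, -0.202, -0.167]
contact_force: [-0.7, -0.2, 0.6]
gripper_width: 0.1
```

Run:
```python
from plan import *
s=read_state(); r=R.from_quat(s["ee_rot"]); P=toch(s["position"]);print(P,s["clock"],r.inv().apply(s["contact_force"]))
cv2.imwrite("pics/s15.png",cv2.resize(get_image("scene")[160:400,260:560,::-1],None,fx=2,fy=2))
```

```text
[[-68.58429069  -0.15529047 101.07312005]] 30.3 [-0.30690338  0.66738592 -0.48754612]
```

View pics/s15.png

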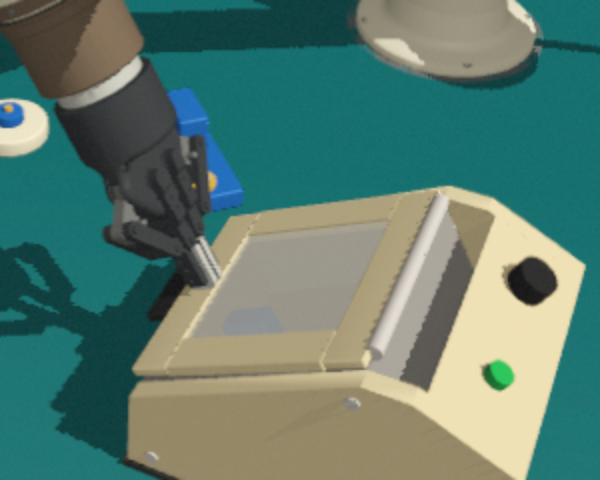

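Nearly shut, with a thin gap left at the front. I'll press the last few millimetres, watching the force.

Call:
jog_arm:
  increments:
    - [0, 0, 0.003, 0]
    - [0, 0, 0.005, 0]
    - [0, 0, 0.005, 0]

```text
clock: 30.72
position: [576.4, 123.2, 109.3]
ee_rot: [0.778, -0.572, -0.201, -0.167]
contact_force: [-0.1, -1.4, 2.8]
gripper_width: 0.2
```

Call:
jog_arm:
  increments:
    - [0, 0, 0.002, 0]
    - [0, 0, 0.002, 0]

```text
clock: 30.98
position: [576.4, 123.3, 109.1]
ee_rot: [0.778, -0.571, -0.2, -0.167]
contact_force: [-0.9, -4.0, 9.1]
gripper_width: 0.1
```

Run:
```python
from plan import *
s=read_state(); r=R.from_quat(s["ee_rot"]); P=toch(s["position"]);print(P,s["clock"],r.inv().apply(s["contact_force"]))
cv2.imwrite("pics/s16.png",cv2.resize(get_image("scene")[250:400,300:500,::-1],None,fx=3,fy=3))
```

```text
[[-68.65189127  -0.46902895  96.5042484 ]] 30.975 [-1.53301072  1.75351668 -9.73133552]
```

View pics/s16.png

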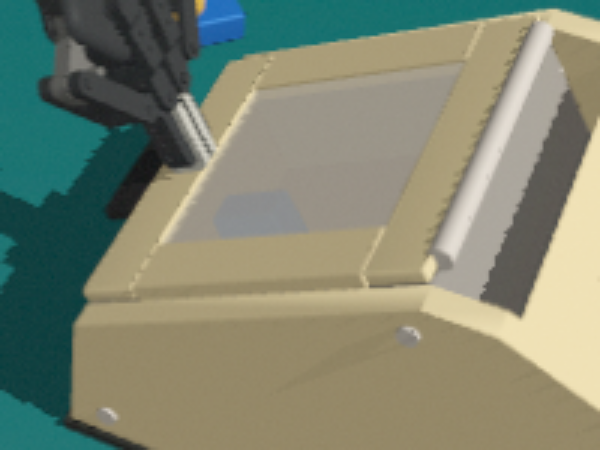

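Call:
jog_arm:
  increments:
    - [0, 0, 0.003, 0]
    - [0, 0, 0.003, 0]

```text
clock: 31.28
position: [576.4, 123.3, 109.1]
ee_rot: [0.779, -0.57, -0.2, -0.167]
contact_force: [-2.4, -6.7, 12.2]
gripper_width: -0.2
```

Call:
jog_arm:
  increments:
    - [0, 0, -0.01, 0]
    - [0, 0, -0.03, 0]
    - [0, 0, -0.07, 0]
    - [0, 0, -0.12, 0]
    - [0, 0, -0.17, 0]
    - [0, 0, -0.22, 0]
    - [0.03, 0, -0.25, 0]
    - [0.06, 0, -0.25, 0]
    - [0.06, 0, -0.25, 0]

```text
clock: 32.4
position: [622.7, -49.7, 293.9]
ee_rot: [0.778, -0.572, -0.201, -0.166]
contact_force: [-1.0, 0.7, -0.9]
gripper_width: -0.2
```

Run:
```python
from plan import *
s=read_state();print(s["clock"],s["contact_force"])
im=get_image("scene")[:,:,::-1];cv2.imwrite("pics/s17.png",im);cv2.imwrite("pics/s17c.png",cv2.resize(im[250:420,310:520],None,fx=3.4,fy=3.4,interpolation=cv2.INTER_CUBIC))
cv2.imwrite("pics/t17.png",get_image("top")[:,:,::-1])
for th in (0,.03): 
    L=lidpts(th); print(th,proj("scene",W(o+90*cx+70.5*cz-180*(np.cos(th)*cx-np.sin(th)*cz)+[0,-90,0],p)))
```

```text
32.4 [-0.9658563   0.66310603 -0.85487353]
0 [[329.41778859 351.57389431]]
0.03 [[327.73198235 348.72908378]]
```

View pics/s17c.png

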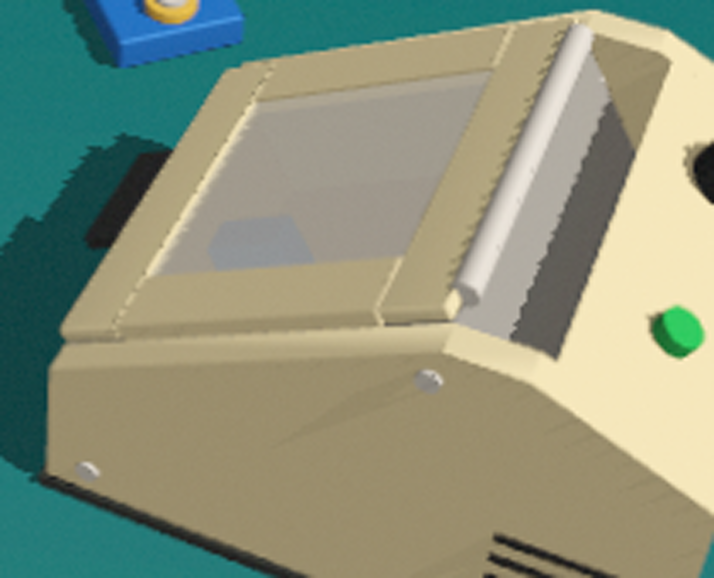

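View pics/s17.png

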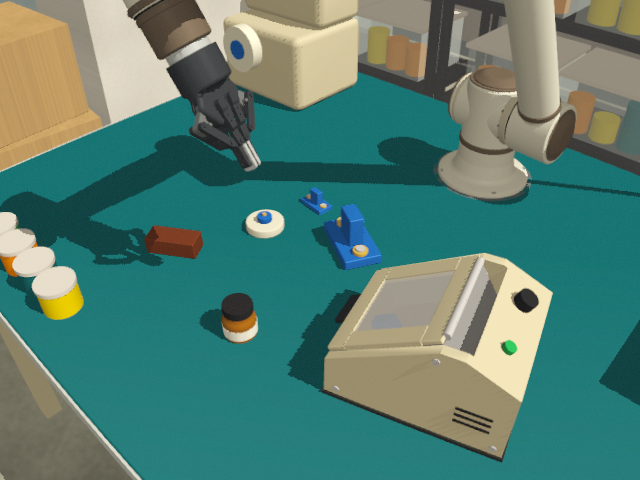

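View pics/t17.png

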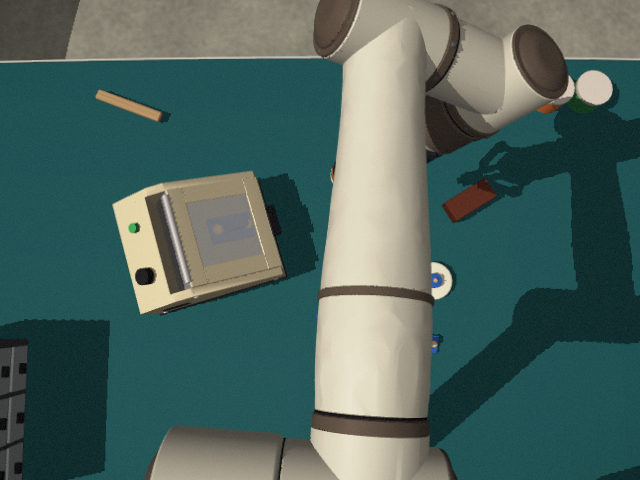

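The lid lies on the rim all round, with its near front corner at about (329,350) against a predicted (329,351) for shut. The carrier shows through the window, sitting on the floor. The wheel (265,222), jar (239,318) and bar (173,241) in the scene view haven't moved, and the arm is clear.

```bash
python3 -c "
from bench import *
print(job_done())"
```

```text
the job is handed in; nothing more can be done
None
```

The middle-sized blue carrier (measured 90 x 50 mm) is in the chamber, set down flat on its base and released. The lid is pushed shut, and I handed the job in at about 32.5 s of the 53 s allowed.

- **Preparation:** The raised lid left too little room for the arm's wrist when I went to pick up the carrier. I pushed the lid from about 1.4 rad to its stop. I also moved the carrier about 50 mm along the bench and gripped it again nearer its middle.
- **Tilting the tool:** The moves only shift and turn the tool as it stands. I got the 30° tilt by asking for poses beyond the arm's reach, which gradually leaned the tool over. The tool then lined up with the chamber's normal to within about 1°.
- **Placing:** I lowered the carrier square to the floor, pressing with about 6 N at contact. After I let go, the picture showed it flat and unmoved.
- **Shutting the lid:** I pushed it on its outer face until it stopped, pressing with about 14 N. The fingers stopped at 96.5 mm, against 95.5 mm expected for fully shut. In the last picture the lid's corner is within about 1 pixel of where it should be when shut.
- **Bystanders:** The wheel, the jar and the bar appear unmoved in the last scene picture, and the robot was touching nothing.

No check failed. The one disagreement was my fit of the machine's pose, which was off by up to about 3 pixels in places. That stayed within the clearances I used.

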